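Put the finished inspection away in the dry-storage chest and start it drying

ROBOT

A 7-joint arm with a two-finger parallel gripper is mounted at the origin on a cart in front of the work surface, level with it; the furniture and walls round the work are solid. World frame = base frame: x ahead of the robot, y to its left, z up, the work surface at z = 0. Lengths are in m, angles in rad, forces in N, time in s.
With the tool pointing down it reaches from about 0.35 to 0.9 m from the base axis. Payload 8.1 kg.
Tool frame: the origin (TCP) lies midway between the tips of the shut fingers; the grasp point (between the pads) lies 19 mm behind it; z points along the fingers, y is the line along which they close (so a half turn about z gives the same grasp; the last joint's range is limited). The gripper opens to 92 mm and grips with 3 to 60 N. Pads are 19 mm wide; open, the fingers measure 130 mm over their backs; the gripper's body (75 mm by 190 mm) begins 47 mm behind the grasp point.
Start: joints at [-0.103, 0.434, 0.025, 1.573, -0.012, 1.134, -0.075], TCP at [0.625, -0, 0.227] pointing down, gripper open.
Joint ranges: [-2.62, 2.62], [-0.44, 2.09], [-1.27, 1.32], [0.08, 2.57], [-1.32, 4.46], [0.12, 2], [-2.74, 2.74]. Speed limits (rad/s): [2.22, 2.22, 3.01, 3.01, 3.14, 3.14, 3.14].

INTERFACE

Orientations are given as a rotation vector (axis times angle).
In Python, from cell import arm gives the robot as it stands.
- The arm moves only by the tool send_rows, never from a script. Its argument "increments" is a list of rows, each a list of 3 entries, a list of its own where there are three numbers: the finger opening in cm, from 0 to 9.18, then the shift along the tool's x, y, z in cm, then the turn, a rotation vector about the tool's x, y, z in rad. A call has 1 to 5 rows; each row shifts and turns the commanded pose from where the row before left it, along the tool's axes as they then stand; what a row does not reach is not made up. A row lasts 1/10 s, in which the tool goes at most 50 mm and 8.59 degrees, less where a joint would pass 70% of its speed; a pose out of reach is approached as far as the arm can. A call is refused whole if a number of a shift passes 5 or a number of a turn 0.15, either way. A call with a gripper value outside its range is refused whole. The fingers move at their own pace and stop on an object; "force" is the grip in N (left out, the last holds). Time passes only in rows, so rows that do not move let the fingers close. It gives the time, the measured TCP pose, the force, the opening and the grip force at its end, in the units of the state.
- arm.observe(): the state, without advancing time (a new reading comes with each control period).
- arm.get_image(name): name is "scene" or "side" or "wrist"; returns the picture (420x560x3 uint8, red, green, blue); there is no depth.
- arm.camera_params(name): a dict with "camera_matrix" (3x3 intrinsics, pixels), "k1" (the pictures are not rectified: a ray, as slopes to the right and down, at radius r is drawn at 1 + k1 r^2 times it, then the intrinsics apply), "R" (3x3) and "t" (3): a world point X has camera coordinates R X + t. Camera axes: x right, y down, z forward; pixel columns grow to the right and rows downward; lengths in m; the calibration is good to about 2 mm. A picture is of the moment at which its call begins: read the wrist's pose just before it. camera_params takes no time and is no camera call; for the wrist camera it gives the pose at the moment of the call.
- arm.sign_off(): hands the job in; it is judged then, once.
The state is a dict: "clock": time; "joints": joint angles; "dq": joint speeds; "joint_efforts": joint torques, N m; "position": TCP position; "ee_rot": TCP orientation; "force": force on the tool from outside, world axes, zero at the start; "ft_torque": the same for the moment, N m; "width": opening from 0.0 (shut) to 1.0 (fully open); "gripper_force": force on a finger pad.
Only numpy, scipy, OpenCV 4.12 (cv2) and the standard library are available. Lean on these libraries where they do the work, as an engineer would, in place of code of your own. Each camera call takes 0.05 s, during which the arm holds its last target. There are 200 camera calls.

TASK

Put the finished inspection away in the dry-storage chest: pull its drawer right out to the stop, lay whichever samples are on the desk (bush, gear, connector housing) in the drawer and whichever gauges are there (ring gauge, gauge block, plug gauge) on the mat of the open top compartment, and push the drawer fully home. Then press the locked folding lid stay at its knee until it breaks, while the lid still stands open, and after that lower the lid gently until it is fully closed. Last, with the lid down, set the unmarked drying-time selector by turning it all the way anticlockwise to its end stop and from there clockwise exactly three clicks, and leave the loupe, the marker pen and the screwdriver where they lie.

Things in the scene. Friction and masses are not known exactly. Their poses are not given: they have to be found in the camera images.
- chest: dry-storage chest, grey sheet-metal box 190 (its x) x 230 (its y) x 92 mm high to the rim, fixed. Origin under its centre at desk level; the drawer front looks along its -x, the lid hinge is at the back (+x), z up. Outside its -y end stands a low control pod, x -80 to +20, y -115 to -205 mm, top z 54 mm, with the selector
- mat (a point): centre of the mat in the chest's open top compartment, 60 mm above the desk, axes as the chest's. Compartment walls: x -90 and +90 mm, y +93 mm, rising 32 mm above the mat; on the -y side a guard strip at y -93 mm, 20 mm high. Beyond it, y -96 to -127 mm, is the narrow lane of the folding stay, where nothing may lie
- drawer (a joint): drawer under the compartment, slides out along the chest's -x; m, 0 = fully home, 0.110 = at its stop; about 2 N of friction, stays where it is left
- drawer_handle (a point): middle of the drawer's bar handle: round steel bar 8 mm thick, 120 mm long along the chest's y, 46 mm above the desk, its axis 33 mm in front of the drawer front (29 mm free gap behind it); moves with the drawer. The rim of the chest is 46 mm higher than the bar
- drawer_floor (a point): centre of the drawer's inner floor, 14 mm above the desk, axes as the chest's; moves with the drawer. Inside: x -82 (drawer front) to +79 mm, y -101 to +101 mm, walls 28 mm above the floor, drawer front 40 mm. With the drawer at its stop, x -82 to +27 mm stands clear in front of the chest
- lid (a joint): chest lid; rad, 0 = open as found, leaning 8.5 degrees back past upright, 1.72 = fully closed on the rim. Damped hinge with friction: 2 to 5 N at its edge moves it, and let go it stays or sinks slowly. It cannot come down while the stay is locked
- lid_hinge (a point): middle of the lid's hinge line, which runs along the chest's y at chest x +100 mm, 94 mm above the desk
- lid_edge (a point): middle of the lid's free edge, half-way through its thickness, 197 mm from the hinge line. The lid is a white panel 12 mm thick, 234 mm wide; its outer face (to the back when open, up when closed) is 10 mm off the hinge line. A steel tab 4 mm thick, 60 mm wide, sticks out 14 mm beyond this edge. Closed, the edge is 98 mm above the desk
- stay (a joint): folding lid stay: turn of its lower link about its pivot; rad, 0 = locked (knee 5 mm over centre, on its stop), 0.05 = dead straight, above 0.13 = broken, about 0.97 = folded with the lid closed. About 7 to 10 N straight down at the knee breaks it; friction holds it where it is left
- stay_knee (a point): centre of the thumb roller at the knee of the stay, dark steel, 13 mm diameter, 24 mm long along the chest's y, 143 mm above the desk while locked; moves with the stay. Pressed from above it swings about point stay_pivot, 108 mm away: for each mm along its arc it first goes 0.77 mm down and 0.64 mm to the back (chest +x)
- stay_pivot (a point): lower pivot of the stay, at chest x -35, y -94 mm, 74 mm above the desk (fixed to the chest)
- selector (a joint): drying-time selector; rad, 0 = anticlockwise end stop, grows clockwise seen from above, 2.62 = clockwise end stop. Six spring detents 30 degrees apart: 0, 0.524, 1.047, 1.571, 2.094, 2.618; three clicks from the end stop is 1.571. It snaps to the nearest detent when let go; takes up to about 0.1 N m
- selector_grip (a point): on the selector's upright axis at the height to grip it, 75 mm above the desk. A blank black bar knob: bar 40 mm long (this point's x), 11 mm thick (its y), from 61 to 85 mm above the desk, on a flat disc of 38 mm diameter (top at 61 mm: keep fingertips above it). The chest's side wall, 92 mm high, is 50 mm from the axis
- ring_gauge_center (a point): centre of the steel ring gauge, a plain knurled ring 46 mm in diameter, 16 mm high, lying flat (z = its axis); absent in some runs
- gauge_block_center (a point): centre of the steel gauge block, 9 (x) x 35 (y) x 20 mm (z); absent in some runs
- plug_gauge_center (a point): centre of the plug gauge, 108 mm long along its y, black hexagon handle 18 mm wide and 16 mm high in the middle (y -28 to +42 mm), steel plugs 12 mm thick at the ends; absent in some runs
- bush_center (a point): centre of the turned steel bush, a stepped sleeve with a 14 mm bore: lower part 34 mm in diameter and 13 mm high, upper part 23 mm in diameter, 22 mm high in all, standing upright (z = its axis); absent in some runs
- gear_center (a point): centre of the small spur gear, 29 mm in diameter, 13 mm high with its hub (toothed part 9 mm), lying flat (z = its axis); absent in some runs
- housing_center (a point): centre of the moulded connector housing, an open-topped cream box 20 (x) x 28 (y) x 13 mm (z), the grip faces at x -8 and +10 mm; absent in some runs
- printer: desktop printer behind the desk's left part, fixed, an obstacle only: body about 240 (its x) x 335 (its y) x 166 mm high, origin under its centre; a grey paper slide 43 mm wide juts 180 mm from its origin toward the robot (its -x) at y about +20 mm, 150 to 160 mm above the desk
- loupe: folding loupe lying on the desk, 37 x 84 x 15 mm, origin under its centre; to be left alone
- marker_pen: marker pen lying on the desk, 135 mm long along its y, origin under its centre; to be left alone
- screwdriver: precision screwdriver lying on the desk, 151 mm long along its y, origin under its centre; to be left alone

How it is judged:
On the way, in this order (a step that is already met when the one before it is completed fails the run):
1. the drawer is pulled out to its stop (value of joint drawer above 0.104 m), for 0.1 s.
2. with every gauge in the compartment and the lid still open, the stay is broken at its knee (value of joint stay above 0.13 rad and value of joint lid below 0.7 rad and x of ring_gauge_center in the frame of mat between -0.09 and 0.09 m and y of ring_gauge_center in the frame of mat between -0.093 and 0.093 m and z of ring_gauge_center in the frame of mat between -0.001 and 0.028 m and x of gauge_block_center in the frame of mat between -0.09 and 0.09 m and y of gauge_block_center in the frame of mat between -0.093 and 0.093 m and z of gauge_block_center in the frame of mat between -0.001 and 0.028 m and x of plug_gauge_center in the frame of mat between -0.09 and 0.09 m and y of plug_gauge_center in the frame of mat between -0.093 and 0.093 m and z of plug_gauge_center in the frame of mat between -0.001 and 0.028 m), for 0.1 s.
3. the lid is down, fully closed (value of joint lid above 1.68 rad), for 0.2 s.
4. the selector is turned back to its anticlockwise end stop (value of joint selector below 0.13 rad), for 0.1 s.
5. the selector stands three clicks on (value of joint selector between 1.36 and 1.78 rad), for 0.2 s.
At the end, for the whole second after the job is handed in: all samples present lie in the drawer, all gauges present on the compartment's mat (not in the stay's lane), the drawer is home within 6 mm, the lid closed within 0.04 rad, the selector at the third detent from its anticlockwise stop (within 0.2 rad) (all of step 5 and x of ring_gauge_center in the frame of mat between -0.09 and 0.09 m and y of ring_gauge_center in the frame of mat between -0.093 and 0.093 m and z of ring_gauge_center in the frame of mat between -0.001 and 0.028 m and x of gauge_block_center in the frame of mat between -0.09 and 0.09 m and y of gauge_block_center in the frame of mat between -0.093 and 0.093 m and z of gauge_block_center in the frame of mat between -0.001 and 0.028 m and x of plug_gauge_center in the frame of mat between -0.09 and 0.09 m and y of plug_gauge_center in the frame of mat between -0.093 and 0.093 m and z of plug_gauge_center in the frame of mat between -0.001 and 0.028 m and x of bush_center in the frame of drawer_floor between -0.0825 and 0.0815 m and y of bush_center in the frame of drawer_floor between -0.101 and 0.101 m and z of bush_center in the frame of drawer_floor between 0 and 0.027 m and x of gear_center in the frame of drawer_floor between -0.0825 and 0.0815 m and y of gear_center in the frame of drawer_floor between -0.101 and 0.101 m and z of gear_center in the frame of drawer_floor between 0 and 0.027 m and x of housing_center in the frame of drawer_floor between -0.0825 and 0.0815 m and y of housing_center in the frame of drawer_floor between -0.101 and 0.101 m and z of housing_center in the frame of drawer_floor between 0 and 0.027 m and value of joint drawer below 0.006 m and value of joint lid above 1.68 rad); the robot touches nothing.
It fails at once if the lid is slammed (faster than 3.5 rad/s) (velocity of joint lid above 3.5 rad/s).
It fails at once if the loupe is moved more than 3 cm (distance of loupe from where it was at the start of the episode above 0.03 m).
It fails at once if the marker pen is moved more than 3 cm (distance of marker_pen from where it was at the start of the episode above 0.03 m).
It fails at once if the screwdriver is moved more than 3 cm (distance of screwdriver from where it was at the start of the episode above 0.03 m).
Of ring_gauge, gauge_block, plug_gauge only 1 to 2 are there at a start; the rules pass over those that are not, and their reading is None.
Of bush, gear, housing only 2 to 3 are there at a start; the rules pass over those that are not, and their reading is None.
At some moment in a run one of ring_gauge, gauge_block, plug_gauge, bush, gear, housing may be knocked a few centimetres aside while the robot is not near it.
It also fails if it takes over 210 s, if anything falls off the work surface, if the arm or the gripper's body presses on something with over 40 N, if the wrist force passes 120 N, or if a joint passes its speed limit or range.

## Working session

There is one attempt and no reset: what is moved stays moved. The work goes in short steps, Python scripts to look and compute and a tool call to move; the robot and the scene stay as the last step left them, time stands still between calls to the robot, and variables do not carry over. Pictures are saved under pics/ and viewed, at most 14 in all, crops included, and the job is handed in when it is done.

Besides the shell and the picture viewer there is one more tool, called after "Request:" as a command line: name --argument value ..., lists and objects as JSON in quotes. send_rows: Moves the arm, as the interface text tells. Its arguments: {"type":"object","properties":{"increments":{"type":"array"},"force":{"type":"number"}},"required":["increments"]}

```bash
ls; mkdir -p pics
cat > h.py <<'E'
import numpy as np, cv2
from cell import arm
from scipy.spatial.transform import Rotation as Ro
def cam(n):
    p=arm.camera_params(n); return {k:np.array(v) for k,v in p.items()}
def ray(p,u,v):
    K=p["camera_matrix"]; xd=np.array([(u-K[0,2])/K[0,0],(v-K[1,2])/K[1,1]]); x=xd.copy()
    for _ in range(20): x=xd/(1+p["k1"]*(x@x))
    R=p["R"]; d=R.T@np.array([x[0],x[1],1]); return -R.T@p["t"],d
def onz(p,u,v,z):
    o,d=ray(p,u,v); return o+d*(z-o[2])/d[2]
def proj(p,X):
    c=p["R"]@np.array(X)+p["t"]; s=c[:2]/c[2]; s=s*(1+p["k1"]*(s@s)); K=p["camera_matrix"]
    return np.array([K[0,0]*s[0]+K[0,2],K[1,1]*s[1]+K[1,2]])
def shot(n,f=None):
    p=cam(n); im=arm.get_image(n)[:,:,::-1].copy()
    if f: cv2.imwrite("pics/"+f,im)
    return p,im
E
python3 - <<'E'
from h import *
for n in ("scene","side","wrist"):
    p,im=shot(n,n+"0.png"); print(n,(-p["R"].T@p["t"]).round(3),p["R"].round(2).tolist(),p["camera_matrix"][0,0],p["k1"])
s=arm.observe();print(s)
E
```

```text
pics
scene [-0.011  0.981  0.672] [[-0.88, -0.48, -0.01], [-0.19, 0.37, -0.91], [0.44, -0.79, -0.42]] 425.05425180513316 -0.013260880999937049
side [ 0.992 -0.629  1.185] [[0.82, 0.57, -0.02], [0.43, -0.64, -0.64], [-0.37, 0.52, -0.77]] 390.4727050457441 -0.03931124056954581
wrist [0.625 0.066 0.383] [[1.0, 0.0, -0.0], [0.0, -0.97, 0.25], [-0.0, -0.25, -0.97]] 360.93395972511956 -0.08836859162305097
{'clock': 0.15, 'joints': array([-0.10257851,  0.43502561,  0.02498488,  1.57388963, -0.01157339,
        1.13401438, -0.07510467]), 'dq': array([ 8.30593668e-04, -1.10931424e-03, -4.04050155e-04, -1.84397860e-03,
       -6.99191951e-04,  6.14882306e-04, -3.42870306e-05]), 'joint_efforts': array([ 9.13879558e-04, -6.68263149e+01,  9.85680185e-01, -3.14695251e+01,
       -6.03506877e-02,  3.94195947e-02,  8.07748006e-05]), 'position': array([ 6.24605280e-01, -7.63112317e-05,  2.26147984e-01]), 'ee_rot': array([-2.22102085e+00, -2.22081362e+00,  1.46760679e-03]), 'force': array([-0.24593528,  0.42773409,  0.59168669]), 'ft_torque': array([ 0.0087606 , -0.00822391, -0.01415819]), 'gripper_force': 0.0, 'width': 1.0012977367096143}
```

View pics/scene0.png

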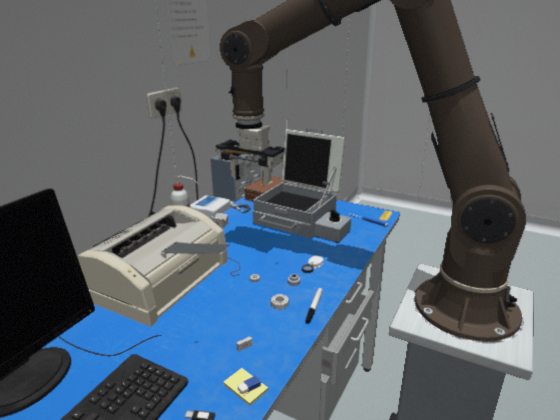

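View pics/side0.png

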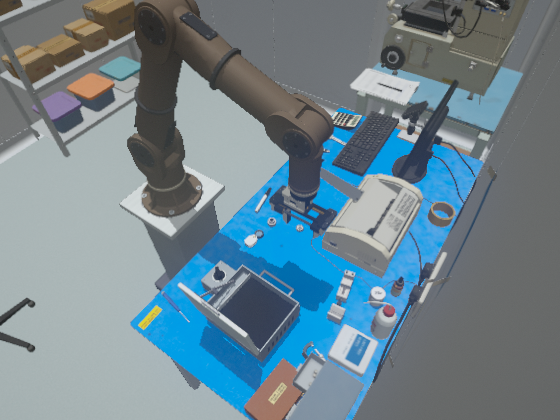

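View pics/wrist0.png

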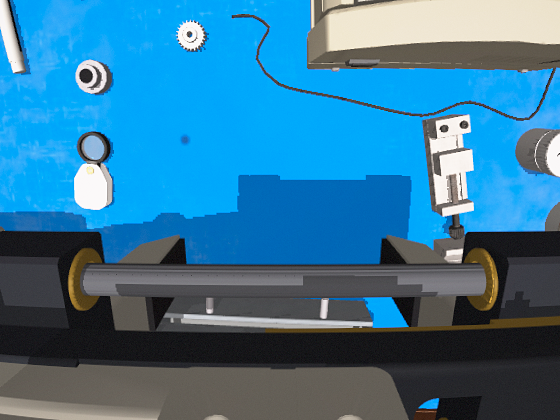

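The scene view shows the ring gauge (280,301), gear (255,278), bush (294,280), marker (314,305) and an unknown block at (245,343). The wrist view shows the gear (191,36), bush (92,75) and loupe (93,170). The chest front faces world +y, with its handle along world x. I'll crop for the chest and the unknown block.

Run:
```python
from h import *
a=cv2.imread("pics/scene0.png");b=cv2.imread("pics/side0.png")
A=cv2.resize(a[120:240,200:400],(800,480),interpolation=cv2.INTER_CUBIC)
cv2.imwrite("pics/c1.png",A)
B=cv2.resize(a[240:390,180:380],(400,300),interpolation=cv2.INTER_CUBIC)
C=cv2.resize(b[240:390,150:350],(400,300),interpolation=cv2.INTER_CUBIC)
D=cv2.resize(b[170:270,220:360],(400,286),interpolation=cv2.INTER_CUBIC)
E=np.zeros((586,800,3),np.uint8);E[:300,:400]=B;E[:300,400:]=C;E[300:,:400]=D
cv2.imwrite("pics/c2.png",E)
ps=cam("scene");pd=cam("side");pw=cam("wrist")
print("ring",onz(ps,280,301,.008),"block",onz(ps,245,343,.008),"gear",onz(pw,191,36,.01),onz(ps,255,278,.006),"bush",onz(pw,92,75,.015),"loupe",onz(pw,93,175,.005),"pen",onz(ps,314,305,.005))
```

```text
ring [0.41607908 0.20401498 0.008     ] block [0.41218567 0.37484958 0.008     ] gear [0.53513493 0.14036946 0.01      ] [0.52850298 0.14255243 0.006     ] bush [0.43399625 0.1055148  0.015     ] loupe [0.4185482  0.00245374 0.005     ] pen [0.33445863 0.17477885 0.005     ]
```

View pics/c1.png

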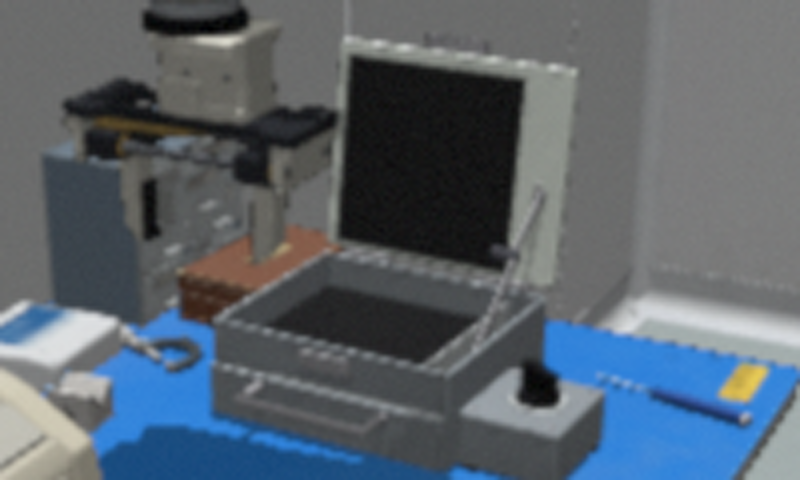

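View pics/c2.png

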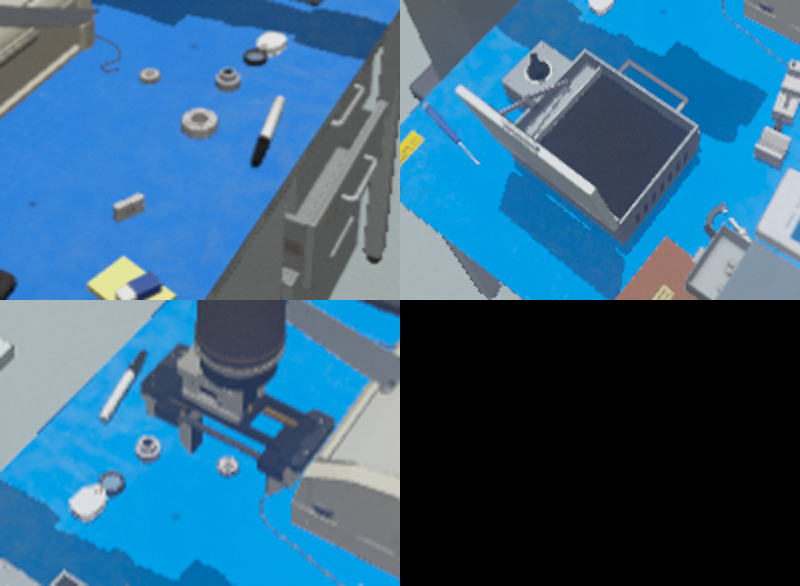

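c1 shows the chest front, with rim corners at scene (312,214) and (254,200), and the pod and selector on the robot side. c2 confirms ring gauge, gear, bush and a block.

Run:
```python
from h import *
ps=cam("scene");pd=cam("side");pw=cam("wrist")
a=onz(pd,243.5,265,.092);b=onz(pd,299,304,.092);c=onz(pd,260,354,.092)
print(a,b,c, np.linalg.norm(a-b),np.linalg.norm(b-c))
a2=onz(ps,312,214.5,.092);b2=onz(ps,253.8,200.5,.092);print(a2,b2,np.linalg.norm(a2-b2))
for A,B in((a,b),(a2,b2)):
    d=(B-A)/np.linalg.norm(B-A); yaw=np.arctan2(d[1],d[0]); x=np.array([d[1],-d[0],0]); print(yaw, (A+B)/2+x*.095)
print("knob side",onz(pd,150+537/2,240+63/2,.085),"scene",onz(ps,200+540/4,120+370/4,.085))
# wrist bar ends
print("handle wrist",onz(pw,165,320,.046),onz(pw,373,323,.046), "posts",onz(pw,210,303,.046),onz(pw,325,307,.046))
```

```text
[ 0.49893372 -0.14506851  0.092     ] [ 0.72413315 -0.15986629  0.092     ] [ 0.71653303 -0.34994334  0.092     ] 0.22568508166003426 0.1902289373536968
[ 0.48579756 -0.1397612   0.092     ] [ 0.709325   -0.15001656  0.092     ] 0.2237625770071633
-0.06561534065304665 [ 0.60530445 -0.24726296  0.092     ]
-0.045847483407373484 [ 0.59320729 -0.23978905  0.092     ]
knob side [0.9817047  0.15599283 0.085     ] scene [ 0.43195384 -0.20139067  0.085     ]
handle wrist [ 0.49873715 -0.14771238  0.046     ] [ 0.72115759 -0.1505988   0.046     ] posts [ 0.54866571 -0.1264346   0.046     ] [ 0.66899881 -0.13075914  0.046     ]
```

Request:
send_rows --increments '[[9.1, [-3.5, -0.5, -2.5], [0, 0, 0]], [9.1, [-3.5, -0.5, -2.5], [0, 0, 0]], [9.1, [-3.5, -0.5, -2.5], [0, 0, 0]], [9.1, [-3.5, -0.5, -2.5], [0, 0, 0]], [9.1, [0, 0, 0], [0, 0, 0]]]'

```text
clock: 0.65
position: [0.6049, -0.1473, 0.3304]
ee_rot: [2.226, 2.207, 0.001]
force: [-1.0, -0.0, -0.2]
width: 0.992
gripper_force: 0.0
```

Request:
send_rows --increments '[[0, [0, 0, 0], [0, 0, 0]], [0, [0, 0, 0], [0, 0, 0]]]'

```text
clock: 0.85
position: [0.6048, -0.1386, 0.3258]
ee_rot: [-2.219, -2.222, 0.0]
force: [0.1, 0.1, -0.5]
width: 0.865
gripper_force: 0.0
```

Run:
```python
from h import *
p,im=shot("wrist","w1.png"); np.savez("w1.npz",**p)
print(arm.observe()["position"],arm.observe()["width"])
```

```text
[ 0.60482354 -0.13836225  0.32561898] 0.8257290601258118
```

View pics/w1.png

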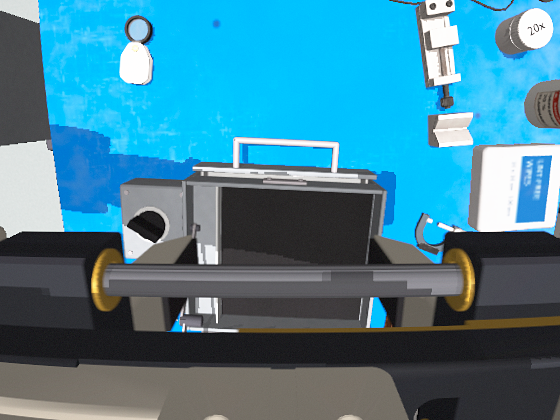

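The handle bar spans (234,140) to (340,145), the front rim line runs at row ~185, and the selector is at (148,225).

Run:
```python
from h import *
p=dict(np.load("w1.npz"))
a=onz(p,234,140,.046);b=onz(p,340,145,.046);d=b-a;print("bar",a,b,np.linalg.norm(d),np.arctan2(d[1],d[0]))
x=np.array([d[1],-d[0],0])/np.linalg.norm(d);m=(a+b)/2
print("bar mid",m)
# chest origin: bar axis at chest x = -(95?+33)
for q in((183,187),(384,190)):print("rim",onz(p,*q,.092))
print("knob",onz(p,148,223,.085),"disc",onz(p,152,230,.061))
print("loupe",onz(p,138,32,.008),onz(p,136,65,.005))
```

```text
bar [ 0.54629006 -0.10405266  0.046     ] [ 0.67357766 -0.10974573  0.046     ] 0.1274148436926845 -0.044696223575898704
bar mid [ 0.60993386 -0.10689919  0.046     ]
rim [ 0.49409349 -0.15220986  0.092     ]
rim [ 0.71745597 -0.15517636  0.092     ]
knob [ 0.44774671 -0.19638552  0.085     ] disc [ 0.44248199 -0.21290165  0.061     ]
loupe [0.42328064 0.02904199 0.008     ] [ 0.41698926 -0.01056048  0.005     ]
```

Request:
send_rows --increments '[[0, [1.2, 0.4, 4.5], [0, 0, 0.045]], [0, [0, 0, 4.5], [0, 0, 0]], [0, [0, 0, 4.5], [0, 0, 0]], [0, [0, 0, 4.5], [0, 0, 0]], [0, [0, 0, 3], [0, 0, 0]]]'

```text
clock: 1.4
position: [0.6071, -0.126, 0.1127]
ee_rot: [-2.265, -2.171, 0.004]
force: [0.3, -0.3, 0.5]
width: 0.388
gripper_force: 0.0
```

Request:
send_rows --increments '[[0, [0, 0, 0], [0, 0, 0]], [0, [0, 0, 0], [0, 0, 0]], [0, [0, 0, 0], [0, 0, 0]]]'

```text
clock: 1.7
position: [0.6104, -0.1277, 0.1187]
ee_rot: [2.269, 2.17, 0.003]
force: [0.8, -0.2, 0.3]
width: 0.127
gripper_force: 0.0
```

Run:
```python
from h import *
ps,im=shot("scene"); cv2.imwrite("pics/s1.png",cv2.resize(im[150:270,220:370],(750,600),interpolation=cv2.INTER_CUBIC))
s=arm.observe();print(s["position"],s["width"],s["ee_rot"])
```

```text
[ 0.61048744 -0.12786264  0.11890136] 0.0844220235074719 [2.26850628 2.16953916 0.00356455]
```

View pics/s1.png

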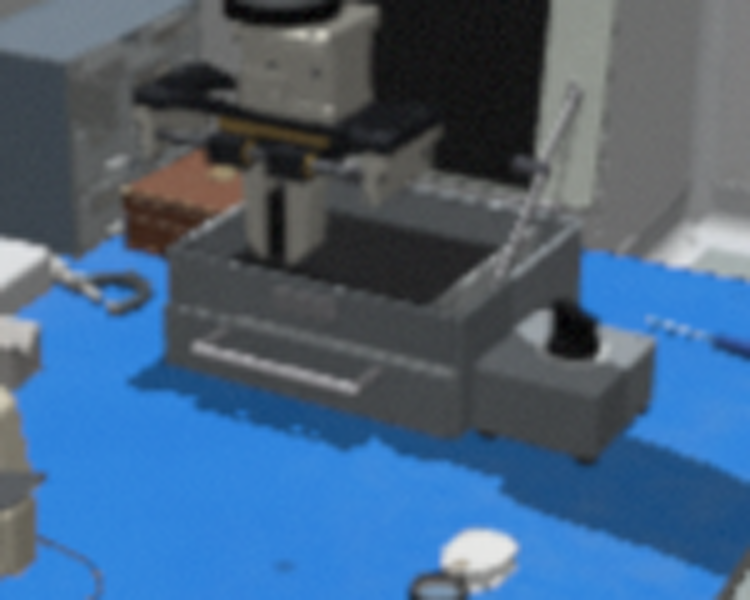

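Request:
send_rows --increments '[[0, [0.25, 0, 2.5], [0, 0, 0]], [0, [0, 0, 2], [0, 0, 0]], [0, [0, 0, 1.5], [0, 0, 0]], [0, [0, 0, 0.5], [0, 0, 0]], [0, [0, 0, 0], [0, 0, 0]]]'

```text
clock: 2.25
position: [0.6092, -0.1257, 0.0519]
ee_rot: [-2.271, -2.171, 0.0]
force: [-0.2, -0.2, -0.5]
width: 0.005
gripper_force: 0.0
```

Run:
```python
from h import *
ps=cam("scene")
print("bar",onz(ps,259,219.4,.046),onz(ps,291,227.4,.046)); s=arm.observe();print(s["position"],s["force"])
```

```text
bar [ 0.6669996  -0.11165324  0.046     ] [ 0.54484098 -0.1088961   0.046     ]
[ 0.60920632 -0.12565376  0.05188722] [-0.20149381 -0.23651141 -0.46832404]
```

Request:
send_rows --increments '[[0, [0, 0, 1], [0, 0, 0]], [0, [0, 0, 0.6], [0, 0, 0]], [0, [0, 0, 0], [0, 0, 0]], [0, [1, 0, 0], [0, 0, 0]], [0, [1.5, 0, 0], [0, 0, 0]]]'

```text
clock: 2.75
position: [0.61, -0.1013, 0.0358]
ee_rot: [2.273, 2.168, -0.001]
force: [0.6, -2.3, -1.8]
width: 0.004
gripper_force: 1.0
```

Request:
send_rows --increments '[[0, [2, 0, 0], [0, 0, 0]], [0, [2, 0, 0], [0, 0, 0]], [0, [2, 0, 0], [0, 0, 0]], [0, [1.5, 0, 0], [0, 0, 0]], [0, [0, 0, 0], [0, 0, 0]]]'

```text
clock: 3.25
position: [0.6139, -0.0211, 0.036]
ee_rot: [-2.265, -2.175, -0.003]
force: [0.2, 0.1, 0.2]
width: 0.005
gripper_force: 0.0
```

Request:
send_rows --increments '[[0, [0.7, 0, 0], [0, 0, 0]], [0, [0.5, 0, 0], [0, 0, 0]], [0, [0.3, 0, 0], [0, 0, 0]], [0, [0, 0, 0], [0, 0, 0]], [0, [0, 0, 0], [0, 0, 0]]]'

```text
clock: 3.75
position: [0.6141, -0.0162, 0.036]
ee_rot: [2.273, 2.163, -0.006]
force: [-1.5, -11.1, 2.7]
width: 0.001
gripper_force: 5.9
```

Request:
send_rows --increments '[[0, [-0.8, 0, 0], [0, 0, 0]], [0, [0, 0, -3], [0, 0, 0]], [0, [0, 0, -4.5], [0, 0, 0]], [0, [0, 0, -4.5], [0, 0, -0.045]], [0, [0, 0, -4.5], [0, 0, 0]]]'

```text
clock: 4.25
position: [0.6136, -0.019, 0.2026]
ee_rot: [-2.22, -2.222, -0.0]
force: [1.4, -0.1, 0.1]
width: 0.005
gripper_force: 0.0
```

Request:
send_rows --increments '[[5, [1.5, -3.5, -2.5], [0, 0, 0]], [5, [2, -3.5, -2], [0, 0, 0]], [5, [2, -3.5, 0], [0, 0, 0]], [5, [2.5, -3.5, 0], [0, 0, 0]], [5, [0, 0, 0], [0, 0, 0]]]'

```text
clock: 4.75
position: [0.4699, 0.0646, 0.2461]
ee_rot: [-2.214, -2.225, -0.0]
force: [0.4, 0.1, -0.6]
width: 0.39
gripper_force: 0.0
```

Request:
send_rows --increments '[[5, [0, 0, 0], [0, 0, 0]], [5, [0, 0, 0], [0, 0, 0]]]'

```text
clock: 4.95
position: [0.4748, 0.0606, 0.2459]
ee_rot: [2.222, 2.22, 0.001]
force: [0.4, -1.3, -0.0]
width: 0.535
gripper_force: 0.0
```

```bash
cat >> h.py <<'E'
def blobs(p,im,z,amin=150,amax=8000,rows=230):
    hsv=cv2.cvtColor(im,cv2.COLOR_BGR2HSV)
    blue=((hsv[:,:,0]>90)&(hsv[:,:,0]<125)&(hsv[:,:,1]>130)).astype(np.uint8)
    m=1-blue; m=cv2.morphologyEx(m,cv2.MORPH_OPEN,np.ones((3,3)))
    n,l,st,c=cv2.connectedComponentsWithStats(m)
    for i in range(1,n):
        if amin<st[i,4]<amax and st[i,1]<rows:
            cn=cv2.findContours((l==i).astype(np.uint8),0,2)[0][0]; r=cv2.minAreaRect(cn)
            X=onz(p,*r[0],z); print("px",np.round(r[0]),"size",np.round(r[1]),"ang",round(r[2]),"area",st[i,4],"xyz",X.round(4))
E
python3 - <<'E'
from h import *
p,im=shot("wrist","w2.png"); print(arm.observe()["position"],arm.observe()["width"])
blobs(p,im,.01)
ps=cam("scene");print("slide",onz(ps,162,250,.155),onz(ps,225,250,.155))
pd=cam("side")
E
```

```text
[0.47488313 0.06048349 0.24572231] 0.5399731389723131
px [150.  63.] size [131.  15.] ang 77 area 1771 xyz [0.3366 0.1795 0.01  ]
px [227.  32.] size [47. 44.] ang 90 area 1454 xyz [0.4185 0.2078 0.01  ]
px [337.  98.] size [25. 24.] ang 90 area 496 xyz [0.5326 0.1416 0.01  ]
px [240. 134.] size [31. 31.] ang 90 area 801 xyz [0.43   0.1051 0.01  ]
slide [0.67111342 0.33299794 0.155     ] [0.53504727 0.26135333 0.155     ]
```

View pics/w2.png

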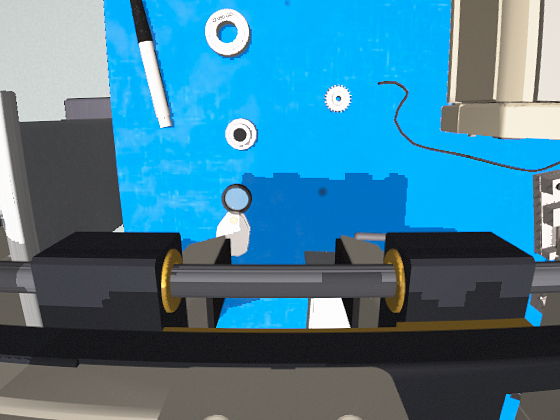

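Request:
send_rows --increments '[[5.5, [2.2, -2.2, 3], [0, 0, 0]], [5.5, [2.25, -2.3, 3], [0, 0, 0]], [5.5, [0, 0, 4.5], [0, 0, 0]], [5.5, [0, 0, 4.5], [0, 0, 0]], [5.5, [0, 0, 3], [0, 0, 0]]]'

```text
clock: 5.5
position: [0.4287, 0.105, 0.0631]
ee_rot: [-2.222, -2.22, 0.003]
force: [-0.1, -0.4, -0.6]
width: 0.6
gripper_force: 0.0
```

Request:
send_rows --increments '[[5.5, [0, 0, 0], [0, 0, 0]], [5.5, [0, 0, 0], [0, 0, 0]], [5.5, [0, 0, 0], [0, 0, 0]]]'

```text
clock: 5.8
position: [0.4305, 0.106, 0.0671]
ee_rot: [2.222, 2.22, 0.003]
force: [1.1, 0.2, 0.9]
width: 0.598
gripper_force: 0.0
```

Run:
```python
from h import *
s=arm.observe();print(s["position"],s["width"])
p=cam("wrist"); print("bush would be at px",proj(p,[.430,.105,.02]))
```

```text
[0.43048639 0.10598334 0.06711843] 0.5975069696781315
bush would be at px [281.33263731 228.85689549]
```

Request:
send_rows --increments '[[5.5, [0, 0, 3], [0, 0, 0]], [5.5, [0, 0, 2.2], [0, 0, 0]], [5.5, [0, 0, 0.9], [0, 0, 0]], [5.5, [0, 0, 0], [0, 0, 0]], [2.5, [0, 0, 0], [0, 0, 0]]]' --force 20

```text
clock: 6.3
position: [0.4298, 0.1061, 0.0058]
ee_rot: [2.221, 2.221, 0.002]
force: [-0.2, -0.2, 0.1]
width: 0.552
gripper_force: 0.0
```

Request:
send_rows --increments '[[2.5, [0, 0, 0], [0, 0, 0]], [2.5, [0, 0, 0], [0, 0, 0]], [2.5, [0, 0, 0], [0, 0, 0]], [2.5, [0, 0, 0], [0, 0, 0]]]'

```text
clock: 6.7
position: [0.4296, 0.1061, 0.0055]
ee_rot: [2.221, 2.221, 0.002]
force: [-1.2, -0.7, 8.8]
width: 0.356
gripper_force: 20.0
```

Request:
send_rows --increments '[[2.5, [0, 0, -3], [0, 0, 0]], [2.5, [0, 0, -4], [0, 0, 0]], [2.5, [0, 0, -4], [0, 0, 0]], [2.5, [0, 0, 0], [0, 0, 0]]]'

```text
clock: 7.1
position: [0.4317, 0.1068, 0.1193]
ee_rot: [2.219, 2.219, 0.012]
force: [1.1, 0.1, -0.1]
width: 0.36
gripper_force: 20.0
```

Request:
send_rows --increments '[[2.5, [-3, 2, 0], [0, 0, 0]], [2.5, [-4, 2.8, 0], [0, 0, 0]], [2.5, [-4, 2.8, 0], [0, 0, 0]], [2.5, [-4, 2.8, 0], [0, 0, 0]], [2.5, [-3.2, 2.4, 0], [0, 0, 0]]]'

```text
clock: 7.6
position: [0.5576, -0.0791, 0.1143]
ee_rot: [2.223, 2.219, -0.001]
force: [1.7, 1.0, -0.7]
width: 0.365
gripper_force: 20.0
```

Request:
send_rows --increments '[[2.5, [-2, 1, 0], [0, 0, 0]], [2.5, [0, 0, 3], [0, 0, 0]], [2.5, [0, 0, 3], [0, 0, 0]], [2.5, [0, 0, 0], [0, 0, 0]], [2.5, [0, 0, 0], [0, 0, 0]]]'

```text
clock: 8.1
position: [0.5663, -0.0959, 0.0545]
ee_rot: [-2.22, -2.221, 0.002]
force: [1.1, 1.1, -0.1]
width: 0.36
gripper_force: 20.0
```

Run:
```python
from h import *
ps,im=shot("scene"); 
s=arm.observe();print(s["position"],s["width"])
A=cv2.resize(im[170:290,220:370],(750,600),interpolation=cv2.INTER_CUBIC)
cv2.imwrite("pics/s2.png",A)
```

```text
[ 0.56725109 -0.09603357  0.05551236] 0.36147199996368773
```

View pics/s2.png

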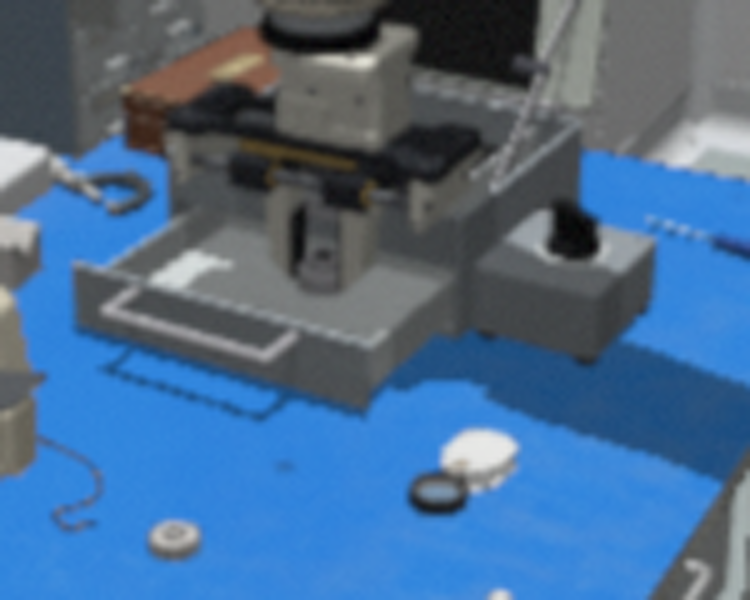

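The drawer is open and the bush is held over it. Now I lower and release it.

Request:
send_rows --increments '[[2.5, [0, 0, 1.7], [0, 0, 0]], [2.5, [0, 0, 1.2], [0, 0, 0]], [2.5, [0, 0, 0.5], [0, 0, 0]], [2.5, [0, 0, 0.1], [0, 0, 0]], [5.5, [0, 0, 0], [0, 0, 0]]]'

```text
clock: 8.65
position: [0.5672, -0.0961, 0.0202]
ee_rot: [2.221, 2.221, 0.0]
force: [0.2, 0.5, -0.6]
width: 0.404
gripper_force: 0.0
```

Request:
send_rows --increments '[[5.5, [0, 0, 0], [0, 0, 0]], [5.5, [0, 0, 0], [0, 0, 0]], [5.5, [0, 0, -3], [0, 0, 0]], [5.5, [0, 0, -4], [0, 0, 0]], [5.5, [2, 0, -4.5], [0, 0, 0]]]'

```text
clock: 9.15
position: [0.566, -0.0791, 0.1356]
ee_rot: [2.226, 2.216, -0.004]
force: [1.6, -0.2, -0.1]
width: 0.601
gripper_force: 0.0
```

Request:
send_rows --increments '[[5.5, [3, 0, -3.5], [0, 0, 0]], [5.5, [4, 0, -2], [0, 0, 0]], [5.5, [4, -1, 0], [0, 0, 0]], [5.5, [4, -2, 0], [0, 0, 0]], [5.5, [0, 0, 0], [0, 0, 0]]]'

```text
clock: 9.65
position: [0.5345, 0.0809, 0.1903]
ee_rot: [-2.21, -2.229, -0.003]
force: [0.5, 0.6, 0.2]
width: 0.6
gripper_force: 0.0
```

Request:
send_rows --increments '[[5.5, [0, 0, 0], [0, 0, 0]], [5.5, [0, 0, 0], [0, 0, 0]]]'

```text
clock: 9.85
position: [0.5373, 0.0726, 0.1899]
ee_rot: [2.222, 2.219, -0.0]
force: [-0.3, -0.3, -0.2]
width: 0.601
gripper_force: 0.0
```

Run:
```python
from h import *
p,im=shot("wrist","w3.png"); print(arm.observe()["position"],arm.observe()["width"])
blobs(p,im,.006)
```

```text
[0.53743392 0.07230741 0.18982545] 0.5980772834328183
px [65. 71.] size [149.  17.] ang 75 area 2364 xyz [0.335  0.1801 0.006 ]
px [149.  35.] size [57. 52.] ang 45 area 2066 xyz [0.4178 0.2083 0.006 ]
px [278. 109.] size [28. 27.] ang 76 area 623 xyz [0.5335 0.1423 0.006 ]
```

Request:
send_rows --increments '[[5, [3.5, -0.2, 0], [0, 0, 0]], [5, [3.5, -0.2, 0], [0, 0, 0.15]], [5, [0, 0, 4], [0, 0, 0.15]], [5, [0, 0, 4], [0, 0, 0.15]], [5, [0, 0, 4], [0, 0, 0]]]'

```text
clock: 10.4
position: [0.5339, 0.1428, 0.0687]
ee_rot: [2.666, 1.66, 0.002]
force: [0.7, 0.3, -0.7]
width: 0.542
gripper_force: 0.0
```

Request:
send_rows --increments '[[5, [0, 0, 0], [0, 0, 0]], [5, [0, 0, 0], [0, 0, 0]]]'

```text
clock: 10.6
position: [0.5332, 0.1428, 0.07]
ee_rot: [2.662, 1.668, -0.002]
force: [0.1, 0.3, 0.8]
width: 0.547
gripper_force: 0.0
```

```bash
cat >> h.py <<'E'
def go(x,y,z=None,yaw=0):
    s=arm.observe(); R=Ro.from_rotvec(s["ee_rot"]).as_matrix(); P=s["position"]
    d=np.array([x,y,P[2] if z is None else z])-P
    print("at",P.round(4),"w",round(s["width"],3),"yaw(world)",np.arctan2(-R[0,0],R[1,0]).round(3),"shift cm",(R.T@d*100).round(2))
E
python3 -c "
from h import *
go(.5335,.1423,.005)"
```

```text
at [0.5332 0.1428 0.07  ] w 0.547 yaw(world) -0.451 shift cm [-0.02  0.05  6.5 ]
```

Request:
send_rows --increments '[[5, [0, 0, 3], [0, 0, 0]], [5, [0, 0, 2.5], [0, 0, 0]], [5, [0, 0, 1.0], [0, 0, 0]], [5, [0, 0, 0], [0, 0, 0]], [2, [0, 0, 0], [0, 0, 0]]]' --force 20

```text
clock: 11.1
position: [0.5342, 0.144, 0.0064]
ee_rot: [2.661, 1.669, 0.004]
force: [-0.9, 0.6, -0.4]
width: 0.495
gripper_force: 0.0
```

Request:
send_rows --increments '[[2, [0, 0, 0], [0, 0, 0]], [2, [0, 0, 0], [0, 0, 0]], [2, [0, 0, 0], [0, 0, 0]], [2, [0, 0, 0], [0, 0, 0]]]'

```text
clock: 11.5
position: [0.5337, 0.1441, 0.0057]
ee_rot: [2.661, 1.67, 0.003]
force: [-2.1, -0.4, 7.3]
width: 0.293
gripper_force: 20.1
```

Request:
send_rows --increments '[[2, [0, 0, -3], [0, 0, 0]], [2, [0, 0, -4], [0, 0, 0]], [2, [0, 0, -4], [0, 0, -0.15]], [2, [0, 0, 0], [0, 0, -0.15]], [2, [0, 0, 0], [0, 0, -0.15]]]'

```text
clock: 12.0
position: [0.5338, 0.1442, 0.1166]
ee_rot: [2.213, 2.227, 0.004]
force: [-0.4, -0.1, -1.4]
width: 0.297
gripper_force: 20.0
```

Request:
send_rows --increments '[[2, [0, 0, 0], [0, 0, 0]], [2, [0, 0, 0], [0, 0, 0]]]'

```text
clock: 12.2
position: [0.5327, 0.1437, 0.1146]
ee_rot: [-2.226, -2.216, 0.0]
force: [-0.6, -1.1, 0.1]
width: 0.298
gripper_force: 20.0
```

```bash
python3 -c "
from h import *
go(.645,-.095,.12)"
```

```text
at [0.5327 0.1437 0.1146] w 0.298 yaw(world) -0.005 shift cm [-23.81  11.34  -0.54]
```

Request:
send_rows --increments '[[2, [-3, 0, 0], [0, 0, 0]], [2, [-4, 1, 0], [0, 0, 0]], [2, [-4, 2, 0], [0, 0, 0]], [2, [-4, 2.8, 0], [0, 0, 0]], [2, [-4, 2.8, 0], [0, 0, 0]]]'

```text
clock: 12.7
position: [0.6194, -0.0476, 0.1145]
ee_rot: [-2.225, -2.217, 0.001]
force: [1.1, 1.0, -1.0]
width: 0.296
gripper_force: 20.0
```

Request:
send_rows --increments '[[2, [-3, 2, 0], [0, 0, 0]], [2, [-1.8, 0.7, 1.5], [0, 0, 0]], [2, [0, 0, 2.5], [0, 0, 0]], [2, [0, 0, 2], [0, 0, 0]], [2, [0, 0, 0], [0, 0, 0]]]'

```text
clock: 13.2
position: [0.6426, -0.093, 0.0506]
ee_rot: [-2.219, -2.216, 0.007]
force: [-0.6, 0.5, -0.9]
width: 0.296
gripper_force: 20.0
```

Request:
send_rows --increments '[[2, [0, 0, 0], [0, 0, 0]]]'

```text
clock: 13.3
position: [0.6451, -0.0931, 0.0541]
ee_rot: [-2.221, -2.22, 0.002]
force: [-0.6, -0.1, 0.0]
width: 0.296
gripper_force: 20.0
```

```bash
python3 -c "
from h import *
go(.645,-.095,.0205)"
```

```text
at [ 0.6451 -0.0931  0.0541] w 0.296 yaw(world) -0.0 shift cm [-0.19 -0.01  3.36]
```

Request:
send_rows --increments '[[2, [0, 0, 1.7], [0, 0, 0]], [2, [0, 0, 1.2], [0, 0, 0]], [2, [0, 0, 0.5], [0, 0, 0]], [4.5, [0, 0, 0], [0, 0, 0]], [4.5, [0, 0, 0], [0, 0, 0]]]'

```text
clock: 13.8
position: [0.6463, -0.0941, 0.0213]
ee_rot: [2.221, 2.221, 0.001]
force: [-0.8, 0.2, -0.7]
width: 0.42
gripper_force: 0.0
```

Request:
send_rows --increments '[[4.5, [0, 0, 0], [0, 0, 0]], [4.5, [0, 0, -3], [0, 0, 0]], [4.5, [0, 0, -4], [0, 0, 0]], [7, [0, -1, -4.5], [0, 0, 0]], [7, [1, -2, -4], [0, 0, 0]]]'

```text
clock: 14.3
position: [0.6168, -0.0857, 0.1783]
ee_rot: [2.222, 2.217, 0.002]
force: [0.8, 0.2, 0.2]
width: 0.618
gripper_force: 0.0
```

Request:
send_rows --increments '[[7, [2, -4, -2.3], [0, 0, 0]], [7, [2.5, -4, -2], [0, 0, 0]], [7, [2.5, -4, 0], [0, 0, 0]], [7, [3.5, -3.5, 0], [0, 0, 0]], [7, [3.5, -3, 0], [0, 0, 0]]]'

```text
clock: 14.8
position: [0.4304, 0.0558, 0.2189]
ee_rot: [2.222, 2.219, 0.002]
force: [0.8, 0.5, 0.7]
width: 0.766
gripper_force: 0.0
```

Request:
send_rows --increments '[[7, [4.5, -1, 0], [0, 0, 0]], [7, [3, 0, 0], [0, 0, 0]], [7, [0, 0, 0], [0, 0, 0]], [7, [0, 0, 0], [0, 0, 0]]]'

```text
clock: 15.2
position: [0.4222, 0.1305, 0.2185]
ee_rot: [2.219, 2.223, 0.001]
force: [0.1, -1.0, -1.1]
width: 0.761
gripper_force: 0.0
```

Run:
```python
from h import *
p,im=shot("wrist","w4.png"); go(.418,.208,.06)
blobs(p,im,.016)
```

```text
at [0.4223 0.1295 0.2184] w 0.763 yaw(world) -0.0 shift cm [ 7.85 -0.44 15.83]
px [196. 129.] size [137.  15.] ang 77 area 1931 xyz [0.3376 0.1814 0.016 ]
px [278. 100.] size [47. 45.] ang 90 area 1387 xyz [0.4184 0.2081 0.016 ]
```

View pics/w4.png

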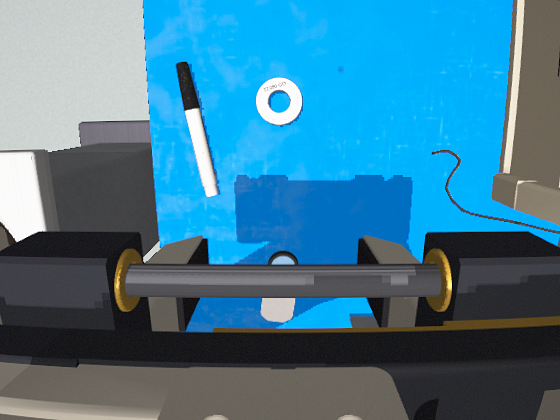

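Request:
send_rows --increments '[[6.4, [3.9, -0.2, 2.5], [0, 0, 0]], [6.4, [3.9, -0.2, 2.5], [0, 0, 0]], [6.4, [0, 0, 4.5], [0, 0, 0]], [6.4, [0, 0, 4.5], [0, 0, 0]], [6.4, [0, 0, 1.5], [0, 0, 0]]]'

```text
clock: 15.75
position: [0.4166, 0.2055, 0.0596]
ee_rot: [-2.223, -2.219, 0.009]
force: [-0.3, -0.6, 1.0]
width: 0.701
gripper_force: 0.0
```

Request:
send_rows --increments '[[6.4, [0, 0, 0], [0, 0, 0]], [6.4, [0, 0, 0], [0, 0, 0]]]'

```text
clock: 15.95
position: [0.4189, 0.2073, 0.0636]
ee_rot: [2.223, 2.219, -0.0]
force: [-0.1, 0.1, 0.6]
width: 0.699
gripper_force: 0.0
```

```bash
python3 -c "
from h import *
go(.418,.208,.005)"
```

```text
at [0.4189 0.2073 0.0636] w 0.699 yaw(world) -0.002 shift cm [ 0.07 -0.09  5.86]
```

Request:
send_rows --increments '[[6.4, [0, 0, 3], [0, 0, 0]], [6.4, [0, 0, 2], [0, 0, 0]], [6.4, [0, 0, 0.8], [0, 0, 0]], [6.4, [0, 0, 0], [0, 0, 0]], [3.5, [0, 0, 0], [0, 0, 0]]]' --force 25

```text
clock: 16.45
position: [0.4191, 0.2085, 0.0063]
ee_rot: [2.222, 2.22, 0.003]
force: [0.7, 0.1, -0.8]
width: 0.651
gripper_force: 0.0
```

Request:
send_rows --increments '[[3.5, [0, 0, 0], [0, 0, 0]], [3.5, [0, 0, 0], [0, 0, 0]], [3.5, [0, 0, 0], [0, 0, 0]], [3.5, [0, 0, 0], [0, 0, 0]]]'

```text
clock: 16.85
position: [0.4187, 0.2085, 0.006]
ee_rot: [2.221, 2.221, 0.002]
force: [-0.6, -0.6, 8.9]
width: 0.477
gripper_force: 25.0
```

Request:
send_rows --increments '[[3.5, [0, 0, -3], [0, 0, 0]], [3.5, [0, 0, -4], [0, 0, 0]], [3.5, [0, 0, -4], [0, 0, 0]], [3.5, [-1, 0, -4], [0, 0, 0]], [3.5, [-3.5, 1, -1.5], [0, 0, 0]]]'

```text
clock: 17.35
position: [0.4287, 0.1669, 0.1742]
ee_rot: [2.214, 2.228, 0.01]
force: [1.0, -0.1, -2.4]
width: 0.474
gripper_force: 25.0
```

Request:
send_rows --increments '[[3.5, [-4, 2, 0], [0, 0, 0]], [3.5, [-4, 2, 0], [0, 0, 0]], [3.5, [-4, 2, 0], [0, 0, 0]], [3.5, [-4, 2.6, 0], [0, 0, 0]], [3.5, [-4, 2.6, 0], [0, 0, 0]]]'

```text
clock: 17.85
position: [0.5405, -0.0386, 0.1704]
ee_rot: [2.221, 2.222, 0.0]
force: [0.7, 0.1, -1.5]
width: 0.473
gripper_force: 25.0
```

Request:
send_rows --increments '[[3.5, [-4, 2.6, 0], [0, 0, 0]], [3.5, [-4, 2.6, 0], [0, 0, 0]], [3.5, [-4, 2, 0], [0, 0, 0]], [3.5, [0, 0, 0], [0, 0, 0]], [3.5, [0, 0, 0], [0, 0, 0]]]'

```text
clock: 18.35
position: [0.6116, -0.1581, 0.1695]
ee_rot: [-2.224, -2.218, 0.001]
force: [-0.8, 0.4, -2.2]
width: 0.476
gripper_force: 25.0
```

```bash
python3 -c "
from h import *
go(.635,-.225,.1)"
```

```text
at [ 0.6116 -0.1581  0.1695] w 0.476 yaw(world) -0.003 shift cm [-6.69  2.37  6.95]
```

Request:
send_rows --increments '[[3.5, [-3.4, 1.2, 0], [0, 0, 0]], [3.5, [-3.3, 1.2, 0], [0, 0, 0]], [3.5, [0, 0, 3.5], [0, 0, 0]], [3.5, [0, 0, 3], [0, 0, 0]], [3.5, [0, 0, 0], [0, 0, 0]]]'

```text
clock: 18.85
position: [0.6328, -0.2211, 0.1009]
ee_rot: [-2.214, -2.218, 0.005]
force: [-0.9, 0.7, -1.3]
width: 0.474
gripper_force: 25.0
```

Request:
send_rows --increments '[[3.5, [0, 0, 0], [0, 0, 0]]]'

```text
clock: 18.95
position: [0.6359, -0.2221, 0.1055]
ee_rot: [-2.218, -2.222, -0.0]
force: [0.9, 0.3, -0.9]
width: 0.475
gripper_force: 25.0
```

Run:
```python
from h import *
go(.635,-.225,.067)
p,im=shot("side"); cv2.imwrite("pics/s3.png",cv2.resize(im[200:360,170:330],(600,600),interpolation=cv2.INTER_CUBIC))
```

```text
at [ 0.6359 -0.2221  0.1055] w 0.475 yaw(world) 0.002 shift cm [-0.29 -0.09  3.85]
```

View pics/s3.png

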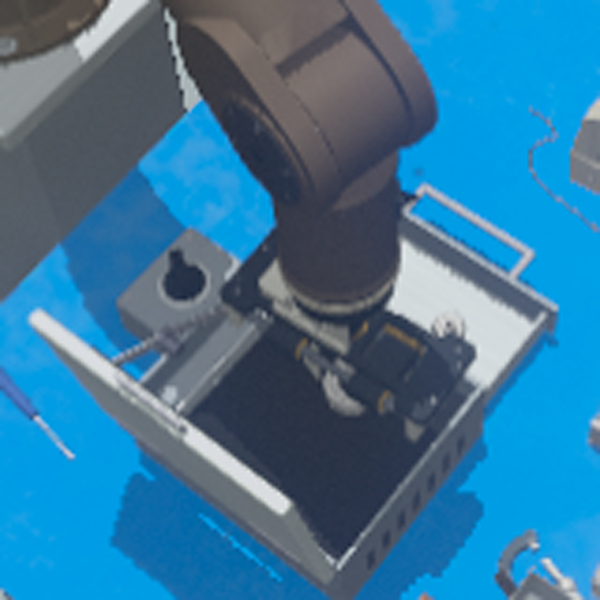

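Request:
send_rows --increments '[[3.5, [-0.2, 0, 2], [0, 0, 0]], [3.5, [0, 0, 1.2], [0, 0, 0]], [3.5, [0, 0, 0.6], [0, 0, 0]], [3.5, [0, 0, 0], [0, 0, 0]], [5.8, [0, 0, 0], [0, 0, 0]]]'

```text
clock: 19.5
position: [0.6367, -0.2258, 0.068]
ee_rot: [2.221, 2.221, 0.001]
force: [0.6, 0.0, 0.0]
width: 0.52
gripper_force: 0.0
```

Request:
send_rows --increments '[[5.8, [0, 0, 0], [0, 0, 0]], [5.8, [0, 0, 0], [0, 0, 0]], [5.8, [0, 0, -3], [0, 0, 0]], [5.8, [0, 0, -4], [0, 0, 0]], [5.8, [0, 0, -4], [0, 0, 0]]]'

```text
clock: 20.0
position: [0.6359, -0.2258, 0.1785]
ee_rot: [-2.221, -2.221, 0.0]
force: [1.0, -0.3, -0.3]
width: 0.635
gripper_force: 0.0
```

Request:
send_rows --increments '[[5.8, [3, -1, -2.5], [0, 0, 0]], [5, [4, -2, -2], [0, 0, 0]], [5, [4, -2, 0], [0, 0, 0]], [5, [4, -2, 0], [0, 0, 0]], [5, [4, -2, 0], [0, 0, 0]]]'

```text
clock: 20.5
position: [0.5454, -0.0344, 0.223]
ee_rot: [2.221, 2.22, 0.002]
force: [0.3, 0.7, 0.7]
width: 0.547
gripper_force: 0.0
```

Request:
send_rows --increments '[[5, [4, -2, 0], [0, 0, 0]], [5, [4, -2, 0], [0, 0, 0]], [5, [4, -2, 0], [0, 0, 0]], [5, [4, -2, 0], [0, 0, 0]], [5, [4, -2, 0], [0, 0, 0]]]'

```text
clock: 21.0
position: [0.4454, 0.1657, 0.2229]
ee_rot: [2.221, 2.221, 0.002]
force: [0.8, 0.6, -0.8]
width: 0.547
gripper_force: 0.0
```

Request:
send_rows --increments '[[5, [4, -2, 0], [0, 0, 0]], [5, [4, -1.2, 0], [0, 0, 0]], [5, [3, 0, 0], [0, 0, 0]], [5, [0, 0, 0], [0, 0, 0]], [5, [0, 0, 0], [0, 0, 0]]]'

```text
clock: 21.5
position: [0.4141, 0.2745, 0.2224]
ee_rot: [2.22, 2.223, 0.001]
force: [0.1, -0.2, 0.6]
width: 0.545
gripper_force: 0.0
```

Run:
```python
from h import *
p,im=shot("wrist","w5.png"); go(.412,.375,.1)
blobs(p,im,.02,rows=220)
```

```text
at [0.4144 0.2735 0.2223] w 0.543 yaw(world) -0.0 shift cm [10.16 -0.25 12.22]
px [234.   4.] size [ 8. 33.] ang 90 area 182 xyz [0.3687 0.44   0.02  ]
px [294.  35.] size [11. 42.] ang 27 area 452 xyz [0.4243 0.4122 0.02  ]
```

Request:
send_rows --increments '[[4, [4, 0.5, 0], [0, 0, 0]], [4, [4, 0.5, 0], [0, 0, 0]], [4, [0, 0, 0], [0, 0, 0]], [4, [0, 0, 0], [0, 0, 0]]]'

```text
clock: 21.95
position: [0.4246, 0.3534, 0.2219]
ee_rot: [2.222, 2.22, -0.001]
force: [-0.7, -0.4, 0.8]
width: 0.435
gripper_force: 0.0
```

```bash
cat > m.py <<'E'
from h import *
p,im=shot("wrist","w6.png"); go(.424,.412,.1); blobs(p,im,.02,rows=220)
hsv=cv2.cvtColor(im,cv2.COLOR_BGR2HSV)
blue=((hsv[:,:,0]>90)&(hsv[:,:,0]<125)&(hsv[:,:,1]>130)).astype(np.uint8)
n,l,st,c=cv2.connectedComponentsWithStats(1-blue)
q=proj(p,[.424,.405,.015])
i=min((k for k in range(1,n) if 150<st[k,4]<3000),key=lambda k:np.hypot(*(c[k]-q)))
cn=cv2.findContours((l==i).astype(np.uint8),0,2)[0][0]
for z in(.02,.01):
    b=np.array([onz(p,*v,z)[:2] for v in cv2.boxPoints(cv2.minAreaRect(cn))]); print(z,b.round(4).tolist(),b.mean(0))
    e=b[1]-b[0];f=b[2]-b[1]; print(np.linalg.norm(e),np.degrees(np.arctan2(e[1],e[0])),np.linalg.norm(f),np.degrees(np.arctan2(f[1],f[0])))
x,y,w,h=st[i,:4]; crop=im[max(0,y-60):y+h+60,max(0,x-60):x+w+60]; cv2.imwrite("pics/w6c.png",cv2.resize(crop,None,fx=4,fy=4,interpolation=cv2.INTER_CUBIC)[:600,:800])
E
python3 m.py
```

```text
at [0.4247 0.3524 0.2219] w 0.436 yaw(world) -0.002 shift cm [ 5.97 -0.08 12.18]
px [392.   6.] size [ 11. 151.] ang 90 area 1492 xyz [0.5269 0.5185 0.02  ]
px [207.  56.] size [80. 54.] ang 13 area 3577 xyz [0.353  0.4727 0.02  ]
px [282. 119.] size [ 9. 37.] ang 27 area 363 xyz [0.4245 0.4136 0.02  ]
0.02 [[0.4124, 0.3999], [0.4284, 0.4311], [0.4365, 0.4272], [0.4206, 0.3958]] [0.42445538 0.41351533]
0.03508594588650499 62.876470870030055 0.009006609395206254 -25.937192961670785
0.01 [[0.412, 0.3994], [0.4285, 0.4315], [0.4368, 0.4274], [0.4205, 0.3952]] [0.42444614 0.4133563 ]
0.0360650681662846 62.87647087003009 0.009257951398430154 -25.93719296167078
```

View pics/w6c.png

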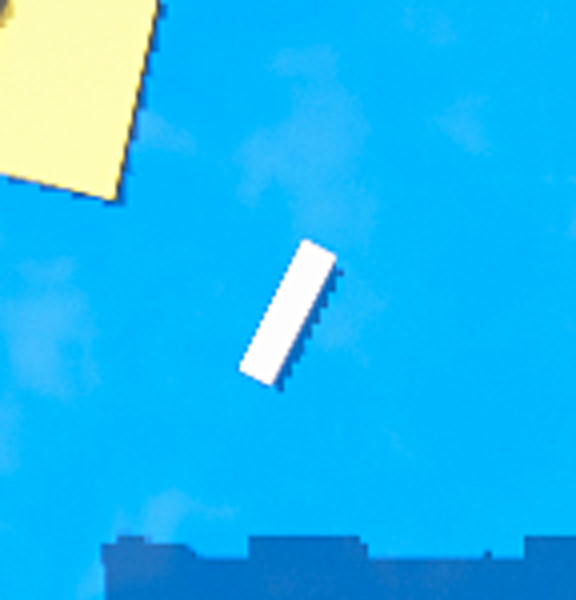

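The crop shows the gauge block clearly (35 x 9 mm, at (.4245,.4135)). Next I check clearance to the printer.

Run:
```python
from h import *
p=cam("wrist"); im=cv2.imread("pics/w6.png")
hsv=cv2.cvtColor(im,cv2.COLOR_BGR2HSV)
blue=((hsv[:,:,0]>90)&(hsv[:,:,0]<125)&(hsv[:,:,1]>130))
for r in range(10,230,20):
    c=[c for c in range(310,540) if not blue[r,c:c+20].any()]
    if c: print(r,c[0],im[r,c[0]+8],onz(p,c[0],r,0).round(3)[:2],onz(p,c[0],r,.155).round(3)[:2])
    else: print(r,"clear to",onz(p,540,r,0).round(3)[:2])
```

```text
10 320 [47 49 53] [0.462 0.517] [0.447 0.477]
30 clear to [0.691 0.507]
50 clear to [0.693 0.487]
70 clear to [0.696 0.467]
90 clear to [0.698 0.446]
110 493 [ 89 102 110] [0.646 0.424] [0.556 0.422]
130 495 [202 227 237] [0.651 0.403] [0.559 0.409]
150 494 [219 237 245] [0.653 0.382] [0.559 0.397]
170 491 [218 236 244] [0.652 0.36 ] [0.559 0.384]
190 489 [220 237 245] [0.653 0.338] [0.56  0.371]
210 487 [219 236 245] [0.654 0.315] [0.56  0.357]
```

Request:
send_rows --increments '[[4, [3, 0, 2], [0, 0, 0]], [4, [3.1, 0, 2], [0, 0, 0.15]], [4, [0, 0, 4], [0, 0, 0.15]], [4, [0, 0, 4], [0, 0, 0.15]], [4, [0, 0, 3.5], [0, 0, 0.02]]]'

```text
clock: 22.5
position: [0.4249, 0.4127, 0.0658]
ee_rot: [2.683, 1.632, -0.0]
force: [1.1, -0.3, -0.3]
width: 0.435
gripper_force: 0.0
```

Request:
send_rows --increments '[[4, [0, 0, 0], [0, 0, 0]], [4, [0, 0, 0], [0, 0, 0]]]'

```text
clock: 22.7
position: [0.4248, 0.4138, 0.0678]
ee_rot: [2.677, 1.642, -0.001]
force: [0.2, 0.5, 0.4]
width: 0.439
gripper_force: 0.0
```

```bash
python3 -c "
from h import *
go(.4245,.4135,.006)"
```

```text
at [0.4248 0.4138 0.0678] w 0.439 yaw(world) -0.471 shift cm [-0.04 -0.02  6.18]
```

Request:
send_rows --increments '[[4, [0, 0, 3], [0, 0, 0]], [4, [0, 0, 2.2], [0, 0, 0]], [4, [0, 0, 0.9], [0, 0, 0]], [4, [0, 0, 0], [0, 0, 0]], [0.4, [0, 0, 0], [0, 0, 0]]]' --force 25

```text
clock: 23.2
position: [0.4252, 0.4159, 0.0079]
ee_rot: [-2.677, -1.642, -0.004]
force: [-0.2, -0.0, 1.1]
width: 0.387
gripper_force: 0.0
```

Request:
send_rows --increments '[[0.4, [0, 0, 0], [0, 0, 0]], [0.4, [0, 0, 0], [0, 0, 0]], [0.4, [0, 0, 0], [0, 0, 0]], [0.4, [0, 0, 0], [0, 0, 0]], [0.4, [0, 0, 0], [0, 0, 0]]]'

```text
clock: 23.7
position: [0.4244, 0.4154, 0.0066]
ee_rot: [-2.678, -1.643, -0.001]
force: [-0.5, -0.0, 5.9]
width: 0.094
gripper_force: 25.0
```

Request:
send_rows --increments '[[0.4, [0, 0, -3], [0, 0, 0]], [0.4, [0, 0, -4], [0, 0, 0]], [0.4, [0, 0, -4], [0, 0, -0.15]], [0.4, [0, 0, -4], [0, 0, -0.15]], [0.4, [0, 0, -2], [0, 0, -0.12]]]'

```text
clock: 24.2
position: [0.4249, 0.4162, 0.1797]
ee_rot: [-2.27, -2.172, -0.007]
force: [0.4, 0.6, -1.5]
width: 0.094
gripper_force: 25.0
```

Request:
send_rows --increments '[[0.4, [-3, 0, 0], [0, 0, 0]], [0.4, [-4.5, 0, 0], [0, 0, 0]], [0.4, [-4.5, 0, 0], [0, 0, 0]], [0.4, [-4.5, 0, 0], [0, 0, 0]], [0.4, [-4.5, 0, 0], [0, 0, 0]]]'

```text
clock: 24.7
position: [0.4131, 0.2036, 0.176]
ee_rot: [2.276, 2.165, -0.0]
force: [1.2, -0.2, -0.9]
width: 0.093
gripper_force: 25.0
```

Request:
send_rows --increments '[[0.4, [-4.5, 1.5, 0], [0, 0, 0]], [0.4, [-4.5, 1.5, 0], [0, 0, 0]], [0.4, [-4.5, 1.5, 0], [0, 0, 0]], [0.4, [-4.5, 1.5, 0], [0, 0, 0]], [0.4, [-4.5, 1.5, 0], [0, 0, 0]]]'

```text
clock: 25.2
position: [0.4773, -0.025, 0.1762]
ee_rot: [2.276, 2.165, 0.0]
force: [0.4, 0.2, -0.4]
width: 0.092
gripper_force: 25.0
```

Request:
send_rows --increments '[[0.4, [-4.5, 1.5, 0], [0, 0, 0]], [0.4, [-4, 1.5, 0], [0, 0, 0]], [0.4, [-3, 1, 0], [0, 0, 0]], [0.4, [0, 0, 0], [0, 0, 0]], [0.4, [0, 0, 0], [0, 0, 0]]]'

```text
clock: 25.7
position: [0.5111, -0.1402, 0.1757]
ee_rot: [-2.277, -2.163, 0.0]
force: [-0.3, 0.6, -1.1]
width: 0.096
gripper_force: 25.0
```

```bash
python3 -c "
from h import *
go(.565,-.215,.068)"
```

```text
at [ 0.5111 -0.1402  0.1757] w 0.096 yaw(world) -0.052 shift cm [-7.2   5.77 10.77]
```

Request:
send_rows --increments '[[0.4, [-1.8, 3.1, 0], [0, 0, 0]], [0.4, [-3.4, 3, 0], [0, 0, 0]], [0.4, [0, 0, 3.5], [0, 0, 0]], [0.4, [0, 0, 3], [0, 0, 0]], [0.4, [0, 0, 0], [0, 0, 0]]]'

```text
clock: 26.2
position: [0.567, -0.1922, 0.1072]
ee_rot: [-2.269, -2.163, 0.005]
force: [-0.8, 1.1, -0.3]
width: 0.093
gripper_force: 25.0
```

Request:
send_rows --increments '[[0.4, [0, 0, 0], [0, 0, 0]]]'

```text
clock: 26.3
position: [0.5697, -0.1932, 0.1114]
ee_rot: [-2.273, -2.166, 0.0]
force: [-0.5, 1.0, 0.3]
width: 0.096
gripper_force: 25.0
```

```bash
python3 -c "
from h import *
go(.575,-.195,.068)"
```

```text
at [ 0.5697 -0.1932  0.1114] w 0.096 yaw(world) -0.048 shift cm [-0.16  0.54  4.34]
```

Request:
send_rows --increments '[[0.4, [0, 0.4, 2], [0, 0, 0]], [0.4, [0, 0, 1.5], [0, 0, 0]], [0.4, [0, 0, 0.8], [0, 0, 0]], [0.4, [0, 0, 0], [0, 0, 0]], [2.5, [0, 0, 0], [0, 0, 0]]]'

```text
clock: 26.8
position: [0.5746, -0.195, 0.0695]
ee_rot: [2.275, 2.165, 0.002]
force: [-0.4, 0.7, 0.0]
width: 0.145
gripper_force: 0.0
```

Request:
send_rows --increments '[[2.5, [0, 0, 0], [0, 0, 0]], [2.5, [0, 0, 0], [0, 0, 0]], [2.5, [0, 0, -3], [0, 0, 0]], [2.5, [0, 0, -4], [0, 0, 0]], [2.5, [0, 0, -4], [0, 0, 0]]]'

```text
clock: 27.3
position: [0.5734, -0.195, 0.1795]
ee_rot: [-2.276, -2.165, 0.0]
force: [0.8, -0.0, -1.2]
width: 0.274
gripper_force: 0.0
```

Request:
send_rows --increments '[[0, [4, 0, -2], [0, 0, 0]], [0, [4, 0, 0], [0, 0, 0]], [0, [4, 0.8, 0], [0, 0, 0]], [0, [4, 0.8, 0], [0, 0, 0]], [0, [4, 0.7, 0], [0, 0, 0]]]'

```text
clock: 27.8
position: [0.6072, 0.005, 0.1989]
ee_rot: [2.276, 2.164, 0.001]
force: [0.2, 0.1, 0.3]
width: 0.003
gripper_force: 0.0
```

Request:
send_rows --increments '[[0, [4, 0, 0], [0, 0, 0]], [0, [0, 0, 3], [0, 0, 0]], [0, [0, 0, 4], [0, 0, 0]], [0, [0, 0, 3], [0, 0, 0]], [0, [0, 0, 0], [0, 0, 0]]]'

```text
clock: 28.3
position: [0.6059, 0.043, 0.0946]
ee_rot: [-2.273, -2.163, 0.009]
force: [-0.8, -0.4, 0.7]
width: 0.002
gripper_force: 0.0
```

Run:
```python
from h import *
go(.612,.045,.036)
a=np.zeros((600,800,3),np.uint8)
p,im=shot("side"); a[:,:400]=cv2.resize(im[230:350,190:270+40-40],(400,600)) if 0 else cv2.resize(im[220:370,170:270],(400,600),interpolation=cv2.INTER_CUBIC)
a[:300,400:]=cv2.resize(im[220:340,200:360],(400,300),interpolation=cv2.INTER_CUBIC)
p,im=shot("scene"); a[300:,400:]=cv2.resize(im[160:280,230:390],(400,300),interpolation=cv2.INTER_CUBIC)
cv2.imwrite("pics/s4.png",a)
```

```text
at [0.6059 0.043  0.0946] w 0.002 yaw(world) -0.05 shift cm [0.24 0.64 5.85]
```

View pics/s4.png

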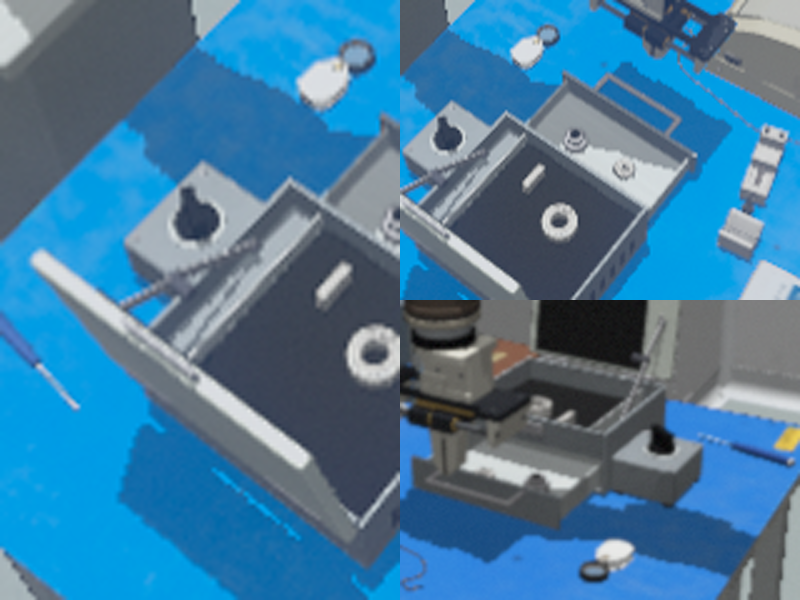

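Everything is in place: bush and gear in the drawer, block and ring on the mat. Next I push the drawer home.

Request:
send_rows --increments '[[0, [0, 0.5, 3], [0, 0, 0]], [0, [0, 0, 2.3], [0, 0, 0]], [0, [0, 0, 0.6], [0, 0, 0]], [0, [-2, 0, 0], [0, 0, 0]], [0, [-1.5, 0, 0], [0, 0, 0]]]'

```text
clock: 28.9
position: [0.6133, 0.008, 0.0411]
ee_rot: [2.275, 2.165, 0.003]
force: [-0.5, 2.3, -1.0]
width: 0.007
gripper_force: 1.5
```

Request:
send_rows --increments '[[0, [-1.5, 0, 0], [0, 0, 0]], [0, [-1.5, 0, 0], [0, 0, 0]], [0, [-1.5, 0, 0], [0, 0, 0]], [0, [-1.5, 0, 0], [0, 0, 0]], [0, [-1.5, 0, 0], [0, 0, 0]]]'

```text
clock: 29.4
position: [0.6084, -0.0679, 0.0393]
ee_rot: [2.276, 2.165, 0.001]
force: [1.0, 1.9, 0.6]
width: 0.006
gripper_force: 1.0
```

Request:
send_rows --increments '[[0, [-1.5, 0, 0], [0, 0, 0]], [0, [-1, 0, 0], [0, 0, 0]], [0, [-0.7, 0, 0], [0, 0, 0]], [0, [0, 0, 0], [0, 0, 0]], [0, [0, 0, 0], [0, 0, 0]]]'

```text
clock: 29.9
position: [0.6066, -0.0965, 0.039]
ee_rot: [-2.273, -2.166, -0.002]
force: [0.5, 6.7, 2.1]
width: 0.003
gripper_force: 3.2
```

Request:
send_rows --increments '[[0, [-0.4, 0, 0], [0, 0, 0]], [0, [-0.3, 0, 0], [0, 0, 0]], [0, [0, 0, 0], [0, 0, 0]], [0, [0, 0, 0], [0, 0, 0]]]'

```text
clock: 30.3
position: [0.6065, -0.0969, 0.039]
ee_rot: [-2.264, -2.168, -0.009]
force: [-0.5, 21.7, 4.0]
width: 0.003
gripper_force: 11.0
```

Run:
```python
from h import *
c=np.array([.606,-.245,0]);t=-.047
def W(x,y,z): # chest x -> world -y rotated
    ey=np.array([np.cos(t),np.sin(t),0]);ex=np.array([ey[1],-ey[0],0]); return c+ex*x+ey*y+np.array([0,0,z])
for y in(-.111,-.094): print("knee",W(.048,y,.143))
ps=cam("scene");o,d=ray(ps,324.8,183.2)
for x in (.48,.485,.49,.495,.5): print(x,(o+d*(x-o[0])/d[0]).round(4))
print("knee at z",onz(ps,324.8,183.2,.143), "proj",proj(ps,W(.048,-.111,.143)))
print("edge open",W(.1+.197*np.sin(.148),0,.094+.197*np.cos(.148)),"rimcorner proj",proj(ps,W(-.095,-.115,.092)),proj(ps,W(-.095,.115,.092)))
print("bar proj",proj(ps,W(-.128,-.06,.046)),proj(ps,W(-.128,.06,.046)))
```

```text
knee [ 0.49286741 -0.28773191  0.143     ]
knee [ 0.50984863 -0.28853062  0.143     ]
0.48 [ 0.48   -0.2226  0.171 ]
0.485 [ 0.485  -0.2349  0.1659]
0.49 [ 0.49   -0.2471  0.1608]
0.495 [ 0.495  -0.2594  0.1557]
0.5 [ 0.5    -0.2716  0.1506]
knee at z [ 0.50740398 -0.28979148  0.143     ] proj [328.50609873 184.09662955]
edge open [ 0.5999369  -0.37390717  0.28884639] rimcorner proj [309.84956278 213.30776267] [250.69091606 199.09116701]
bar proj [289.77547171 226.25332606] [259.01191593 218.14658361]
```

Request:
send_rows --increments '[[0, [2, 0, 0], [0, 0, 0]], [0, [0, 0, -4.5], [0, 0, 0]], [0, [0, 0, -4.5], [0, 0, 0]], [0, [0, 0, -4.5], [0, 0, 0]], [0, [0, 0, -4.5], [0, 0, 0]]]'

```text
clock: 30.8
position: [0.6065, -0.0861, 0.2206]
ee_rot: [-2.276, -2.165, 0.002]
force: [0.8, -0.4, -0.1]
width: 0.003
gripper_force: 0.0
```

Request:
send_rows --increments '[[0, [0, 0, -4.5], [0, 0, 0]], [0, [0, 0, -4.5], [0, 0, 0]], [0, [-2, -2, -4], [0, 0, 0]], [0, [-4, -2, -2], [0, 0, 0]], [0, [-4, -2, -2], [0, 0, 0]]]'

```text
clock: 31.3
position: [0.5414, -0.1833, 0.3904]
ee_rot: [2.274, 2.167, 0.0]
force: [1.7, -1.1, -0.2]
width: 0.004
gripper_force: 0.0
```

Request:
send_rows --increments '[[0, [-4, -2, 0], [0, 0, 0]], [0, [-4, -2, 0], [0, 0, 0]], [0, [-2.5, 0, 0], [0, 0, 0]], [0, [0, 0, 0], [0, 0, 0]], [0, [0, 0, 0], [0, 0, 0]]]'

```text
clock: 31.8
position: [0.4967, -0.2856, 0.3886]
ee_rot: [-2.277, -2.163, 0.0]
force: [-0.2, 0.4, 0.6]
width: 0.005
gripper_force: 0.0
```

Run:
```python
from h import *
go(.49,-.3,.4)
p,im=shot("wrist","w7.png"); np.savez("w7.npz",**p)
print("knee",proj(p,[.493,-.288,.143]),"sel",proj(p,[.445,-.215,.085]))
q=proj(p,[.47,-.25,.11]).astype(int); x0=max(0,min(360,q[0]-100)); y0=max(0,q[1]-75); print(x0,y0)
cv2.imwrite("pics/w7c.png",cv2.resize(im[y0:y0+150,x0:x0+200],(800,600),interpolation=cv2.INTER_CUBIC))
```

```text
at [ 0.4967 -0.2856  0.3886] w 0.005 yaw(world) -0.051 shift cm [-1.47 -0.6  -1.14]
knee [279.48547431 175.34127878] sel [238.29116282 111.67220171]
158 65
```

View pics/w7c.png

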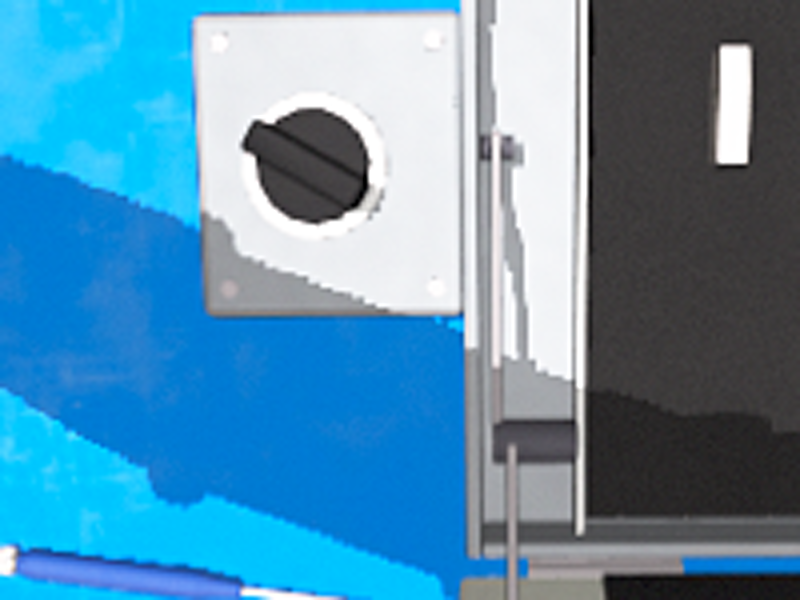

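The knee roller is at full-image pixel (291.7,175.5). The selector's ring centre is at (236.2,106.7), with the bar from about (221.5,99.5) to (248,113).

Run:
```python
from h import *
p=dict(np.load("w7.npz"))
f=lambda x,y,z:onz(p,158+x/4,65+y/4,z).round(4)
print("knee",f(535,442,.143),f(495,440,.143),f(577,442,.143))
print("pivot",f(500,148,.074))
print("disc",f(313,167,.058))
a=f(252,138,.085);b=f(360,192,.085);print("bar",a,b,(a+b)/2,np.arctan2(*(b-a)[1::-1]))
print("pod corners",f(195,15,.054),f(457,12,.054),f(207,315,.054),f(462,315,.054))
print("rim side",f(467,20,.092),f(467,550,.092), "guard",f(577,20,.08),f(577,530,.08))
print("lid back?",f(560,540,.092))
```

```text
knee [ 0.5068 -0.2889  0.143 ] [ 0.4956 -0.2877  0.143 ] [ 0.5186 -0.2895  0.143 ]
pivot [ 0.5011 -0.2059  0.074 ]
disc [ 0.4395 -0.2082  0.058 ]
bar [ 0.4247 -0.199   0.085 ] [ 0.457  -0.2173  0.085 ] [ 0.44085 -0.20815  0.085  ] -0.5154708885621765
pod corners [ 0.4042 -0.1574  0.054 ] [ 0.4894 -0.1615  0.054 ] [ 0.3993 -0.2548  0.054 ] [ 0.4856 -0.2595  0.054 ]
rim side [ 0.4931 -0.1685  0.092 ] [ 0.4841 -0.3318  0.092 ] guard [ 0.5267 -0.1688  0.08  ] [ 0.5204 -0.3298  0.08  ]
lid back? [ 0.5142 -0.33    0.092 ]
```

Request:
send_rows --increments '[[0, [0, 3.2, 3], [0, 0, 0]], [0, [0, 0, 4.5], [0, 0, 0]], [0, [0, 0, 4.5], [0, 0, 0]], [0, [0, 0, 4.5], [0, 0, 0]], [0, [0, 0, 4], [0, 0, 0]]]'

```text
clock: 32.35
position: [0.5293, -0.2847, 0.182]
ee_rot: [-2.272, -2.168, -0.0]
force: [-0.2, -0.3, -0.5]
width: 0.005
gripper_force: 0.0
```

Request:
send_rows --increments '[[0, [0, 0, 0], [0, 0, 0]], [0, [0, 0, 0], [0, 0, 0]]]'

```text
clock: 32.55
position: [0.5297, -0.2858, 0.1848]
ee_rot: [-2.274, -2.166, -0.0]
force: [0.5, -0.2, 0.5]
width: 0.01
gripper_force: 0.0
```

```bash
python3 -c "
from h import *
go(.528,-.284,.15)"
```

```text
at [ 0.5297 -0.2858  0.1848] w 0.01 yaw(world) -0.048 shift cm [ 0.17 -0.17  3.48]
```

Request:
send_rows --increments '[[0, [0.2, -0.2, 2], [0, 0, 0]], [0, [0, 0, 1.0], [0, 0, 0]], [0, [0, 0, 0.5], [0, 0, 0]], [0, [0, 0, 0.3], [0, 0, 0]]]'

```text
clock: 32.95
position: [0.5279, -0.285, 0.147]
ee_rot: [2.275, 2.164, 0.001]
force: [0.2, -0.1, -0.2]
width: 0.009
gripper_force: 0.0
```

Request:
send_rows --increments '[[0, [0, 0, 0.3], [0, 0, 0]], [0, [0, 0, 0.2], [0, 0, 0]], [0, [0, 0, 0], [0, 0, 0]]]'

```text
clock: 33.25
position: [0.5279, -0.2851, 0.1417]
ee_rot: [2.275, 2.164, 0.001]
force: [0.9, -0.1, 3.2]
width: 0.004
gripper_force: 1.2
```

Request:
send_rows --increments '[[0, [-0.2, 0, 0.3], [0, 0, 0]], [0, [-0.2, 0, 0.3], [0, 0, 0]], [0, [-0.2, 0, 0.3], [0, 0, 0]], [0, [0, 0, 0], [0, 0, 0]]]'

```text
clock: 33.65
position: [0.528, -0.2919, 0.1329]
ee_rot: [2.275, 2.163, 0.001]
force: [1.2, -0.5, 5.5]
width: 0.004
gripper_force: 2.4
```

Request:
send_rows --increments '[[0, [-0.2, 0, 0.3], [0, 0, 0]], [0, [-0.2, 0, 0.3], [0, 0, 0]], [0, [-0.2, 0, 0.3], [0, 0, 0]], [0, [0, 0, 0], [0, 0, 0]]]'

```text
clock: 34.05
position: [0.5279, -0.2978, 0.1241]
ee_rot: [2.274, 2.163, 0.002]
force: [2.1, -1.1, 6.1]
width: -0.0
gripper_force: 2.8
```

```bash
cat > kn.py <<'E'
from h import *
go(.528,-.29,.12)
p=cam("wrist"); im=arm.get_image("wrist"); s=cam("scene"); i2=arm.get_image("scene")
cv2.imwrite("pics/kw.png",im[:,:,::-1]); cv2.imwrite("pics/ks.png",i2[:,:,::-1])
a=cv2.imread("pics/scene0.png"); d=cv2.absdiff(a,i2[:,:,::-1].copy())[120:200,265:345].max(2)
ys,xs=np.nonzero(d>60); print("scene diff lid/stay region",len(xs), (xs.mean()+265,ys.mean()+120) if len(xs) else None)
E
python3 kn.py
```

```text
at [ 0.5279 -0.2978  0.1241] w -0.0 yaw(world) -0.05 shift cm [ 0.78 -0.03  0.4 ]
scene diff lid/stay region 1121 (np.float64(316.1186440677966), np.float64(149.21677074041034))
```

Request:
send_rows --increments '[[0, [-0.2, 0, 0.3], [0, 0, 0]], [0, [-0.2, 0, 0.3], [0, 0, 0]], [0, [-0.1, 0, 0.3], [0, 0, 0]], [0, [0, 0, 0], [0, 0, 0]], [0, [0, 0, 0], [0, 0, 0]]]'

```text
clock: 34.65
position: [0.5282, -0.3026, 0.1154]
ee_rot: [2.274, 2.163, 0.003]
force: [2.5, 0.1, 6.5]
width: 0.003
gripper_force: 3.3
```

Request:
send_rows --increments '[[0, [0.3, 0, -1.5], [0, 0, 0]], [0, [0.5, 0, -3], [0, 0, 0]], [0, [0.5, 0, -4.5], [0, 0, 0]], [0, [0.5, 0, -4.5], [0, 0, 0]], [0, [0, 0, -4.5], [0, 0, 0]]]'

```text
clock: 35.15
position: [0.5267, -0.2826, 0.2966]
ee_rot: [-2.275, -2.166, -0.0]
force: [1.9, -0.8, -0.7]
width: 0.006
gripper_force: 0.0
```

Request:
send_rows --increments '[[0, [0, 0, -4.5], [0, 0, 0]], [0, [0, 0, -4.5], [0, 0, 0]], [0, [0, 0, 0], [0, 0, 0]], [0, [0, 0, 0], [0, 0, 0]]]'

```text
clock: 35.55
position: [0.5272, -0.2838, 0.3858]
ee_rot: [2.275, 2.164, 0.001]
force: [-0.8, -0.2, -0.8]
width: 0.005
gripper_force: 0.0
```

```bash
cat > st.py <<'E'
from h import *
go(.528,-.29,.4)
p,im=shot("wrist","w8.png"); g=cv2.cvtColor(im,cv2.COLOR_BGR2GRAY)
# dark roller inside the bright lane: report dark runs along columns of the lane
for x in (.508,.512,.515):
    out=[]
    for y in np.arange(-.20,-.335,-.003):
        u,v=proj(p,[x,y,.12]).round().astype(int)
        if 0<=v<228: out.append(int(g[v,u]))
    print(x,out)
s,i2=shot("scene","s8.png"); g2=cv2.cvtColor(i2,cv2.COLOR_BGR2GRAY)
# lid top edge: first bright row change per column
for c in (290,300,310,320,330): print(c,g2[118:150:2,c].tolist())
E
python3 st.py
```

```text
at [ 0.5272 -0.2838  0.3858] w 0.005 yaw(world) -0.05 shift cm [-0.62  0.12 -1.42]
0.508 [246, 245, 211, 157, 237, 245, 243, 244, 247, 245, 243, 244, 247, 236, 246, 246, 246, 244, 218, 190, 164, 166, 168, 172, 170, 168, 169, 167, 166, 169, 169, 167, 152, 71, 84, 82, 69, 160, 169, 88, 84, 101, 171, 139, 154]
0.512 [245, 245, 246, 246, 247, 246, 247, 247, 246, 246, 246, 245, 247, 247, 245, 246, 245, 246, 245, 246, 189, 167, 171, 169, 168, 170, 167, 167, 167, 168, 167, 171, 154, 59, 81, 83, 67, 161, 168, 87, 84, 102, 169, 133, 153]
0.515 [246, 246, 246, 245, 245, 246, 247, 246, 247, 246, 246, 246, 247, 247, 245, 244, 245, 246, 245, 246, 246, 161, 172, 167, 168, 165, 169, 168, 166, 167, 167, 166, 152, 56, 80, 82, 68, 158, 170, 88, 83, 105, 170, 134, 154]
290 [104, 105, 102, 102, 103, 102, 117, 172, 114, 35, 16, 18, 19, 18, 18, 16]
300 [103, 102, 103, 105, 105, 105, 104, 146, 112, 82, 15, 15, 13, 15, 15, 19]
310 [103, 105, 102, 103, 104, 102, 85, 74, 112, 103, 66, 15, 12, 18, 15, 10]
320 [102, 102, 104, 102, 103, 103, 103, 103, 106, 118, 100, 39, 14, 16, 14, 14]
330 [104, 102, 104, 104, 104, 103, 107, 104, 103, 108, 114, 106, 108, 106, 104, 104]
```

The knee is at y≈−.304, z≈.12, which puts the stay at ≈.25 rad, so it has broken and holds. Next I move behind the lid.

Request:
send_rows --increments '[[0, [-2, 3, -1.5], [0, 0, 0]], [0, [-3, 3, 0], [0, 0, 0]], [0, [-4, 2, 0], [0, 0, 0]], [0, [-4, 0, 0], [0, 0, 0]], [0, [-2.5, 0, 0], [0, 0, 0]]]'

```text
clock: 36.15
position: [0.5984, -0.4455, 0.3958]
ee_rot: [-2.275, -2.16, 0.004]
force: [-0.6, -0.0, 0.5]
width: 0.002
gripper_force: 0.0
```

Request:
send_rows --increments '[[0, [0, 0, 4], [0, 0, 0]], [0, [0, 0, 4], [0, 0, 0]], [0, [0, 0, 4], [0, 0, 0]], [0, [0, 0, 1], [0, 0, 0]], [0, [0, 0, 0], [0, 0, 0]]]'

```text
clock: 36.65
position: [0.5984, -0.4419, 0.2666]
ee_rot: [-2.272, -2.162, 0.002]
force: [-0.2, 0.6, 0.9]
width: 0.002
gripper_force: 0.0
```

```bash
python3 -c "
from h import *
go(.602,-.40,.262)"
```

```text
at [ 0.5984 -0.4419  0.2666] w 0.002 yaw(world) -0.05 shift cm [4.2  0.16 0.48]
```

Request:
send_rows --increments '[[0, [3, 0, 0.4], [0, 0, 0]], [0, [1.2, 0, 0], [0, 0, 0]], [0, [1, 0, 0], [0, 0, 0]], [0, [1, 0, 0], [0, 0, 0]]]'

```text
clock: 37.05
position: [0.603, -0.3808, 0.2667]
ee_rot: [2.275, 2.164, 0.0]
force: [-1.3, 0.5, -0.6]
width: 0.007
gripper_force: 0.0
```

Request:
send_rows --increments '[[0, [1, 0, 0], [0, 0, 0]], [0, [1, 0, 0], [0, 0, 0]], [0, [1, 0, 0], [0, 0, 0]], [0, [1, 0, 0], [0, 0, 0]], [0, [0.5, 0, 0], [0, 0, 0]]]'

```text
clock: 37.55
position: [0.6047, -0.3346, 0.2649]
ee_rot: [-2.275, -2.165, 0.0]
force: [-0.4, -2.9, -1.4]
width: 0.007
gripper_force: 1.1
```

Request:
send_rows --increments '[[0, [1, 0, 0.2], [0, 0, 0]], [0, [1, 0, 0.3], [0, 0, 0]], [0, [1, 0, 0.3], [0, 0, 0]], [0, [1, 0, 0.3], [0, 0, 0]], [0, [0.7, 0, 0.4], [0, 0, 0]]]'

```text
clock: 38.05
position: [0.6073, -0.2872, 0.2498]
ee_rot: [-2.275, -2.166, -0.001]
force: [0.2, -1.6, 2.2]
width: 0.005
gripper_force: 0.9
```

Request:
send_rows --increments '[[0, [1.2, 0, 0.5], [0, 0, 0]], [0, [1.2, 0, 0.7], [0, 0, 0]], [0, [1.1, 0, 0.8], [0, 0, 0]], [0, [1.1, 0, 0.9], [0, 0, 0]], [0, [1, 0, 1], [0, 0, 0]]]'

```text
clock: 38.55
position: [0.61, -0.2316, 0.2102]
ee_rot: [-2.276, -2.165, -0.0]
force: [0.0, -1.4, 1.5]
width: 0.007
gripper_force: 0.9
```

Request:
send_rows --increments '[[0, [0.9, 0, 1.1], [0, 0, 0]], [0, [0.8, 0, 1.2], [0, 0, 0]], [0, [0.7, 0, 1.2], [0, 0, 0]], [0, [0.7, 0, 1.3], [0, 0, 0]], [0, [0.4, 0, 1.3], [0, 0, 0]]]'

```text
clock: 39.05
position: [0.6118, -0.197, 0.149]
ee_rot: [-2.276, -2.166, -0.001]
force: [0.6, 1.1, 3.0]
width: -0.0
gripper_force: 1.2
```

Request:
send_rows --increments '[[0, [0.3, 0, 1.3], [0, 0, 0]], [0, [0.2, 0, 1.3], [0, 0, 0]], [0, [0.2, 0, 1.2], [0, 0, 0]], [0, [0.1, 0, 1], [0, 0, 0]], [0, [0, 0, 0], [0, 0, 0]]]'

```text
clock: 39.55
position: [0.6123, -0.1902, 0.1041]
ee_rot: [2.276, 2.164, 0.001]
force: [-7.6, 2.9, 25.2]
width: 0.008
gripper_force: 12.7
```

Request:
send_rows --increments '[[0, [0, 0, 0], [0, 0, 0]], [0, [0, 0, 0], [0, 0, 0]], [0, [0, 0, -2], [0, 0, 0]], [0, [0, 0, -4], [0, 0, 0]], [0, [0, 0, -4], [0, 0, 0]]]'

```text
clock: 40.05
position: [0.611, -0.1907, 0.2018]
ee_rot: [-2.276, -2.163, 0.003]
force: [0.3, -0.6, -0.5]
width: 0.004
gripper_force: 0.0
```

Request:
send_rows --increments '[[3.2, [-0.2, -4, -1], [0, 0, 0]], [3.2, [-0.2, -4, 0], [0, 0, 0]], [3.2, [-0.3, -4, 0], [0, 0, 0]], [3.2, [-0.3, -4, 0], [0, 0, 0]], [3.2, [0, -1, 0], [0, 0, 0]]]'

```text
clock: 40.55
position: [0.4371, -0.1926, 0.2114]
ee_rot: [-2.279, -2.16, 0.004]
force: [0.3, -0.3, -0.2]
width: 0.337
gripper_force: 0.0
```

Request:
send_rows --increments '[[3.2, [0, 0, 0], [0, 0, 0.145]], [3.2, [0, 0, 0], [0, 0, 0.145]], [3.2, [0, 0, 0], [0, 0, 0.145]], [3.2, [0, 0, 0], [0, 0, 0.145]], [3.2, [0, 0, 0], [0, 0, 0.145]]]'

```text
clock: 41.05
position: [0.4421, -0.1919, 0.2116]
ee_rot: [2.9, 1.208, -0.001]
force: [0.3, 0.3, 0.7]
width: 0.348
gripper_force: 0.0
```

Request:
send_rows --increments '[[3.2, [0, 0, 0], [0, 0, 0.145]], [3.2, [0, 0, 0], [0, 0, 0.145]], [3.2, [0, 0, 0], [0, 0, 0.145]], [3.2, [0, 0, 0], [0, 0, 0.145]], [3.2, [0, 0, 0], [0, 0, 0.145]]]'

```text
clock: 41.55
position: [0.4421, -0.1919, 0.2116]
ee_rot: [3.139, 0.101, -0.001]
force: [-0.3, -0.6, -0.3]
width: 0.344
gripper_force: 0.0
```

Request:
send_rows --increments '[[3.2, [0, 0, 0], [0, 0, 0.145]], [3.2, [0, 0, 0], [0, 0, 0.145]], [3.2, [0, 0, 0], [0, 0, 0.145]], [3.2, [0, 0, 0], [0, 0, 0.145]], [3.2, [0, 0, 0], [0, 0, 0]]]'

```text
clock: 42.05
position: [0.4421, -0.1918, 0.2117]
ee_rot: [3.039, -0.795, -0.001]
force: [0.0, 0.1, 0.2]
width: 0.352
gripper_force: 0.0
```

Request:
send_rows --increments '[[3.2, [0, 0, 0], [0, 0, 0]]]'

```text
clock: 42.15
position: [0.4421, -0.1916, 0.2118]
ee_rot: [3.042, -0.785, -0.0]
force: [-0.4, -0.2, -1.0]
width: 0.345
gripper_force: 0.0
```

Run:
```python
from h import *
go(.440,-.2085,.064); print(arm.observe()["joints"].round(2))
p,im=shot("scene"); a=cv2.imread("pics/scene0.png")
g=cv2.cvtColor(im,cv2.COLOR_BGR2GRAY);g0=cv2.cvtColor(a,cv2.COLOR_BGR2GRAY)
for c in (290,300): print(g[130:215:5,c].tolist(),g0[130:215:5,c].tolist())
```

```text
at [ 0.4421 -0.1916  0.2118] w 0.345 yaw(world) -2.076 shift cm [ 0.64  1.57 14.78]
[ 0.09  0.21  0.24  1.95 -0.06  0.99 -1.71]
[102, 99, 101, 99, 101, 102, 99, 99, 100, 100, 112, 220, 222, 223, 223, 203, 64] [153, 22, 18, 22, 20, 17, 20, 20, 23, 22, 48, 116, 78, 35, 38, 36, 78]
[100, 100, 100, 99, 99, 100, 98, 100, 100, 101, 101, 222, 223, 222, 223, 177, 92] [119, 90, 21, 20, 19, 17, 21, 23, 23, 22, 18, 111, 79, 55, 38, 38, 109]
```

Request:
send_rows --increments '[[3.2, [0.6, 1.6, 3], [0, 0, 0]], [3.2, [0, 0, 4], [0, 0, 0]], [3.2, [0, 0, 4], [0, 0, 0]], [3.2, [0, 0, 2.2], [0, 0, 0]], [3.2, [0, 0, 0], [0, 0, 0]]]'

```text
clock: 42.7
position: [0.4372, -0.2077, 0.0775]
ee_rot: [-3.041, 0.788, 0.009]
force: [-0.2, -0.2, -0.2]
width: 0.343
gripper_force: 0.0
```

Request:
send_rows --increments '[[3.2, [0, 0, 0.9], [0, 0, 0]], [3.2, [0, 0, 0], [0, 0, 0]], [3.2, [0, 0, 0], [0, 0, 0]]]'

```text
clock: 43.0
position: [0.44, -0.2086, 0.072]
ee_rot: [3.04, -0.79, 0.003]
force: [0.2, 0.2, -0.3]
width: 0.349
gripper_force: 0.0
```

```bash
python3 -c "
from h import *
go(.440,-.2085,.066); s=arm.observe(); print(s['force'],s['ft_torque'])"
```

```text
at [ 0.44   -0.2086  0.072 ] w 0.349 yaw(world) -2.08 shift cm [-0.   -0.01  0.6 ]
[ 0.1542758   0.15335617 -0.3486631 ] [ 0.15259867  0.09825557 -0.0103517 ]
```

Down a little more, close, then check.

Request:
send_rows --increments '[[3.2, [0, 0, 0.5], [0, 0, 0]], [3.2, [0, 0, 0], [0, 0, 0]], [0.8, [0, 0, 0], [0, 0, 0]], [0.8, [0, 0, 0], [0, 0, 0]], [0.8, [0, 0, 0], [0, 0, 0]]]' --force 20

```text
clock: 43.5
position: [0.4394, -0.2084, 0.0662]
ee_rot: [-3.04, 0.791, -0.0]
force: [0.1, 0.0, 0.5]
width: 0.133
gripper_force: 0.3
```

Request:
send_rows --increments '[[0.8, [0, 0, 0], [0, 0, 0]], [0.8, [0, 0, 0], [0, 0, 0]], [0.8, [0, 0, 0], [0, 0, 0]]]'

```text
clock: 43.8
position: [0.4395, -0.2082, 0.0662]
ee_rot: [-3.04, 0.791, -0.001]
force: [1.3, 2.7, 2.4]
width: 0.12
gripper_force: 19.6
```

```bash
python3 -c "
from h import *
go(.440,-.2085,.066); s=arm.observe(); print(s['force'],s['ft_torque'],s['gripper_force'])"
```

```text
at [ 0.4395 -0.2082  0.0662] w 0.12 yaw(world) -2.08 shift cm [0.06 0.01 0.02]
[1.33977088 2.65205395 2.41578202] [ 0.58610126  0.00415259 -0.08631111] 19.61094617843628
```

Request:
send_rows --increments '[[0.8, [0, 0, 0], [0, 0, -0.1]], [0.8, [0, 0, 0], [0, 0, -0.1]], [0.8, [0, 0, 0], [0, 0, -0.1]], [0.8, [0, 0, 0], [0, 0, -0.1]], [0.8, [0, 0, 0], [0, 0, -0.1]]]'

```text
clock: 44.3
position: [0.4407, -0.2082, 0.0663]
ee_rot: [3.142, -0.01, 0.004]
force: [4.7, 3.3, -2.0]
width: 0.168
gripper_force: 27.3
```

```bash
cat > t.py <<'E'
from h import *
go(.440,-.2085,.066); s=arm.observe(); print(s['force'].round(1),s['ft_torque'].round(3),round(s['gripper_force'],1))
E
python3 t.py
```

```text
at [ 0.4407 -0.2082  0.0663] w 0.168 yaw(world) -1.577 shift cm [-0.07  0.03  0.03]
[ 4.7  3.3 -2. ] [ 0.75  -0.875 -0.756] 27.3
```

Request:
send_rows --increments '[[0.8, [0, 0, 0], [0, 0, 0.1]], [0.8, [0, 0, 0], [0, 0, 0]]]'

```text
clock: 44.5
position: [0.4398, -0.2078, 0.0663]
ee_rot: [-3.136, 0.173, -0.001]
force: [1.1, 5.4, 2.1]
width: 0.12
gripper_force: 20.0
```

```bash
python3 t.py
```

```text
at [ 0.4398 -0.2078  0.0663] w 0.12 yaw(world) -1.681 shift cm [0.03 0.07 0.03]
[1.1 5.4 2.1] [ 1.11  -0.374  0.196] 20.0
```

Request:
send_rows --increments '[[0.8, [0, 0, 0], [0, 0, 0.1]], [0.8, [0, 0, 0], [0, 0, 0]]]'

```text
clock: 44.7
position: [0.4397, -0.2079, 0.0663]
ee_rot: [-3.125, 0.326, -0.001]
force: [0.7, 4.4, 3.3]
width: 0.119
gripper_force: 20.2
```

```bash
python3 t.py
```

```text
at [ 0.4397 -0.2079  0.0663] w 0.119 yaw(world) -1.779 shift cm [0.04 0.06 0.03]
[0.7 4.4 3.3] [ 1.061 -0.332  0.373] 20.2
```

Request:
send_rows --increments '[[0.8, [0, 0, 0], [0, 0, -0.1]], [0.8, [0, 0, 0], [0, 0, -0.03]], [0.8, [0, 0, 0], [0, 0, 0]], [0.8, [0, 0, 0], [0, 0, 0]], [0.8, [0, 0, 0], [0, 0, 0]]]'

```text
clock: 45.2
position: [0.4397, -0.2078, 0.0662]
ee_rot: [-3.139, 0.117, -0.001]
force: [1.6, 5.3, 3.5]
width: 0.114
gripper_force: 20.0
```

```bash
python3 t.py
```

```text
at [ 0.4397 -0.2078  0.0662] w 0.114 yaw(world) -1.645 shift cm [0.03 0.07 0.02]
[1.6 5.3 3.5] [ 1.305 -0.338 -0.   ] 20.0
```

Request:
send_rows --increments '[[0.8, [0, 0, 0], [0, 0, -0.04]], [0.8, [0, 0, 0], [0, 0, 0]], [0.8, [0, 0, 0], [0, 0, 0]]]'

```text
clock: 45.5
position: [0.4397, -0.2077, 0.0662]
ee_rot: [-3.141, 0.054, -0.001]
force: [1.4, 6.2, 2.9]
width: 0.121
gripper_force: 20.0
```

```bash
python3 t.py
```

```text
at [ 0.4397 -0.2077  0.0662] w 0.121 yaw(world) -1.605 shift cm [0.03 0.08 0.02]
[1.4 6.2 2.9] [ 1.336 -0.309  0.008] 20.0
```

Request:
send_rows --increments '[[0.8, [0, 0, 0], [0, 0, -0.05]], [0.8, [0, 0, 0], [0, 0, 0]], [0.8, [0, 0, 0], [0, 0, 0]]]'

```text
clock: 45.8
position: [0.4397, -0.2077, 0.0662]
ee_rot: [-3.141, -0.024, -0.001]
force: [2.5, 6.6, 2.2]
width: 0.12
gripper_force: 20.0
```

```bash
python3 t.py
```

```text
at [ 0.4397 -0.2077  0.0662] w 0.12 yaw(world) -1.555 shift cm [0.03 0.09 0.02]
[2.5 6.6 2.2] [ 1.354 -0.359 -0.182] 20.0
```

Request:
send_rows --increments '[[0.8, [0, 0, 0], [0, 0, -0.08]], [0.8, [0, 0, 0], [0, 0, 0]], [0.8, [0, 0, 0], [0, 0, 0]]]'

```text
clock: 46.1
position: [0.4398, -0.2076, 0.0662]
ee_rot: [-3.137, -0.149, -0.001]
force: [2.1, 6.2, 3.1]
width: 0.125
gripper_force: 20.1
```

```bash
python3 t.py
```

```text
at [ 0.4398 -0.2076  0.0662] w 0.125 yaw(world) -1.476 shift cm [0.01 0.09 0.02]
[2.1 6.2 3.1] [ 1.479 -0.391 -0.297] 20.1
```

Request:
send_rows --increments '[[0.8, [0, 0, 0], [0, 0, -0.1]], [0.8, [0, 0, 0], [0, 0, 0]], [0.8, [0, 0, 0], [0, 0, 0]]]'

```text
clock: 46.4
position: [0.4401, -0.2075, 0.0663]
ee_rot: [-3.126, -0.306, -0.002]
force: [4.3, 6.2, 2.6]
width: 0.122
gripper_force: 20.7
```

```bash
python3 t.py
```

```text
at [ 0.4401 -0.2075  0.0663] w 0.122 yaw(world) -1.376 shift cm [-0.03  0.09  0.03]
[4.3 6.2 2.6] [ 1.561 -0.553 -0.457] 20.7
```

Request:
send_rows --increments '[[0.8, [0, 0, 0], [0, 0, -0.1]], [0.8, [0, 0, 0], [0, 0, 0]], [0.8, [0, 0, 0], [0, 0, 0]]]'

```text
clock: 46.7
position: [0.44, -0.2075, 0.0662]
ee_rot: [-3.107, -0.461, -0.002]
force: [3.7, 6.5, 2.1]
width: 0.137
gripper_force: 21.5
```

```bash
python3 t.py
```

```text
at [ 0.44   -0.2075  0.0662] w 0.137 yaw(world) -1.276 shift cm [-0.03  0.1   0.02]
[3.7 6.5 2.1] [ 1.538 -0.553 -0.54 ] 21.5
```

Request:
send_rows --increments '[[3.2, [0, 0, 0], [0, 0, 0]], [3.2, [0, 0, 0], [0, 0, 0]], [3.2, [0, 0, 0], [0, 0, 0]], [3.2, [0, 0, -3], [0, 0, 0.15]], [3.2, [0, 0, -4], [0, 0, 0.15]]]'

```text
clock: 47.2
position: [0.4374, -0.2084, 0.1353]
ee_rot: [-3.14, 0.023, 0.007]
force: [1.1, -0.9, 0.7]
width: 0.351
gripper_force: 0.0
```

Request:
send_rows --increments '[[3.2, [-3, 0, -4.5], [0, 0, 0]], [3.2, [-3, 0, -4], [0, 0, 0]], [3.2, [-1, 0, 0], [0, 0, 0]], [3.2, [0, 0, 0], [0, 0, 0]], [3.2, [0, 0, 0], [0, 0, 0]]]'

```text
clock: 47.7
position: [0.3715, -0.2077, 0.217]
ee_rot: [-3.141, 0.014, 0.001]
force: [0.4, 0.6, 0.5]
width: 0.35
gripper_force: 0.0
```

```bash
cat > sel.py <<'E'
from h import *
import sys
go(.4395,-.2078,.066)
p,im=shot("wrist","sel%s.png"%sys.argv[1])
# rectify plane z=.085 around the selector axis, 0.25 mm/px, world axes
n=240; W=np.zeros((n,n,3),np.uint8); c=(.4395,-.208)
mx=np.zeros((n,n),np.float32);my=mx.copy()
for i in range(n):
    for j in range(n):
        u=proj(p,[c[0]+(j-n/2)*.00025,c[1]-(i-n/2)*.00025,.085]); mx[i,j],my[i,j]=u
W=cv2.remap(im,mx,my,cv2.INTER_LINEAR); cv2.imwrite("pics/rect%s.png"%sys.argv[1],W)
print("axis px",proj(p,[*c,.085]))
g=cv2.cvtColor(W,cv2.COLOR_BGR2GRAY)
for r in range(20,n,14): print(''.join('#' if v<35 else '+' if v<60 else '-' if v<110 else '.' for v in g[r,::4]))
E
python3 sel.py 1
```

```text
at [ 0.3715 -0.2077  0.217 ] w 0.35 yaw(world) -1.58 shift cm [ 6.81 -0.05 15.1 ]
axis px [282.21366262 110.28311357]
............................................................
............................................................
............................................................
....................-+##########++++++-.....................
................-#########################-.................
..............#############################++...............
..........+###############################+++++++...........
..........+#############################++++++++#...........
..........-#######################+########+++++#...........
..............########################+#####+...............
................+##########################.................
....................+##################-....................
............................................................
............................................................
............................................................
............................................................
```

The selector bar now lies along the chest's y, one click anticlockwise from the start and held by the stop. I'll regrip from the opposite yaw to have range for three clicks clockwise.

Request:
send_rows --increments '[[3.2, [3.4, 0, 0], [0, 0, 0]], [3.2, [3.4, 0, 0], [0, 0, 0]], [3.2, [0, 0, 0], [0, 0, -0.148]], [3.2, [0, 0, 0], [0, 0, -0.148]], [3.2, [0, 0, 0], [0, 0, -0.148]]]'

```text
clock: 48.25
position: [0.44, -0.2079, 0.2158]
ee_rot: [-3.063, -0.688, 0.004]
force: [0.2, -0.4, 0.3]
width: 0.352
gripper_force: 0.0
```

Request:
send_rows --increments '[[3.2, [0, 0, 0], [0, 0, -0.148]], [3.2, [0, 0, 0], [0, 0, -0.148]], [3.2, [0, 0, 0], [0, 0, -0.148]], [3.2, [0, 0, 0], [0, 0, -0.148]], [3.2, [0, 0, 0], [0, 0, -0.148]]]'

```text
clock: 48.75
position: [0.4398, -0.208, 0.216]
ee_rot: [-2.607, -1.749, 0.002]
force: [-0.5, -0.2, 0.8]
width: 0.347
gripper_force: 0.0
```

Request:
send_rows --increments '[[3.2, [0, 0, 0], [0, 0, -0.148]], [3.2, [0, 0, 0], [0, 0, -0.148]], [3.2, [0, 0, 0], [0, 0, -0.148]], [3.2, [0, 0, 0], [0, 0, -0.148]], [3.2, [0, 0, 0], [0, 0, -0.148]]]'

```text
clock: 49.25
position: [0.4398, -0.208, 0.216]
ee_rot: [-1.798, -2.573, -0.0]
force: [0.5, 0.9, 0.9]
width: 0.35
gripper_force: 0.0
```

Request:
send_rows --increments '[[3.2, [0, 0, 0], [0, 0, -0.148]], [3.2, [0, 0, 0], [0, 0, -0.148]], [3.2, [0, 0, 0], [0, 0, -0.148]], [3.2, [0, 0, 0], [0, 0, -0.148]], [3.2, [0, 0, 0], [0, 0, -0.148]]]'

```text
clock: 49.75
position: [0.4398, -0.2079, 0.216]
ee_rot: [-0.746, -3.049, -0.002]
force: [-0.1, -0.1, 0.0]
width: 0.348
gripper_force: 0.0
```

Request:
send_rows --increments '[[3.2, [0, 0, 0], [0, 0, -0.148]], [3.2, [0, 0, 0], [0, 0, -0.148]], [3.2, [0, 0, 0], [0, 0, -0.148]], [3.2, [0, 0, 0], [0, 0, 0]], [3.2, [0, 0, 0], [0, 0, 0]]]'

```text
clock: 50.25
position: [0.4396, -0.2082, 0.2166]
ee_rot: [-0.074, -3.139, -0.002]
force: [0.2, -0.3, 0.9]
width: 0.349
gripper_force: 0.0
```

```bash
python3 t.py; python3 -c "
from h import *
print(arm.observe()['joints'].round(2))"
```

```text
at [ 0.4396 -0.2082  0.2166] w 0.349 yaw(world) 1.524 shift cm [-0.06 -0.05 15.06]
[ 0.2 -0.3  0.9] [ 0.113 -0.037 -0.01 ] 0.0
[ 0.66  0.25 -0.4   1.89  0.11  1.02  1.74]
```

Request:
send_rows --increments '[[3.2, [0, 0, 4], [0, 0, 0]], [3.2, [0, 0, 4], [0, 0, 0]], [3.2, [0, 0, 4], [0, 0, 0]], [3.2, [0, 0, 2], [0, 0, 0]], [3.2, [0, 0, 0.5], [0, 0, 0]]]'

```text
clock: 50.75
position: [0.438, -0.2075, 0.0701]
ee_rot: [-0.072, -3.136, -0.003]
force: [0.4, 0.3, 0.7]
width: 0.348
gripper_force: 0.0
```

Request:
send_rows --increments '[[3.2, [0, 0, 0.5], [0, 0, 0]], [3.2, [0, 0, 0], [0, 0, 0]], [3.2, [0, 0, 0], [0, 0, 0]]]'

```text
clock: 51.05
position: [0.4403, -0.2086, 0.0687]
ee_rot: [0.068, 3.139, -0.001]
force: [-0.2, -0.1, 0.5]
width: 0.347
gripper_force: 0.0
```

Request:
send_rows --increments '[[0.8, [0, 0, 0], [0, 0, 0]], [0.8, [0, 0, 0], [0, 0, 0]], [0.8, [0, 0, 0], [0, 0, 0]], [0.8, [0, 0, 0], [0, 0, 0]], [0.8, [0, 0, 0], [0, 0, 0]]]' --force 30

```text
clock: 51.55
position: [0.4398, -0.2076, 0.0681]
ee_rot: [0.066, 3.14, 0.001]
force: [-1.6, 3.6, 5.4]
width: 0.114
gripper_force: 30.0
```

```bash
python3 t.py
```

```text
at [ 0.4398 -0.2076  0.0681] w 0.114 yaw(world) 1.528 shift cm [-0.02 -0.08  0.21]
[-1.6  3.6  5.4] [ 1.015  0.187 -0.022] 30.0
```

Request:
send_rows --increments '[[0.8, [0, 0, 0], [0, 0, 0.1]], [0.8, [0, 0, 0], [0, 0, 0.1]], [0.8, [0, 0, 0], [0, 0, 0.1]], [0.8, [0, 0, 0], [0, 0, 0.1]], [0.8, [0, 0, 0], [0, 0, 0.1]]]'

```text
clock: 52.05
position: [0.4398, -0.2083, 0.068]
ee_rot: [0.847, 3.025, -0.0]
force: [-1.0, 1.2, 2.8]
width: 0.118
gripper_force: 30.0
```

Request:
send_rows --increments '[[0.8, [0, 0, 0], [0, 0, 0.1]], [0.8, [0, 0, 0], [0, 0, 0.1]], [0.8, [0, 0, 0], [0, 0, 0.1]], [0.8, [0, 0, 0], [0, 0, 0.1]], [0.8, [0, 0, 0], [0, 0, 0.1]]]'

```text
clock: 52.55
position: [0.4393, -0.2087, 0.0679]
ee_rot: [1.569, 2.721, -0.001]
force: [0.5, -1.4, 4.6]
width: 0.115
gripper_force: 30.0
```

Request:
send_rows --increments '[[0.8, [0, 0, 0], [0, 0, 0.1]], [0.8, [0, 0, 0], [0, 0, 0.1]], [0.8, [0, 0, 0], [0, 0, 0.1]], [0.8, [0, 0, 0], [0, 0, 0.1]], [0.8, [0, 0, 0], [0, 0, 0.1]]]'

```text
clock: 53.05
position: [0.4395, -0.2093, 0.0679]
ee_rot: [2.192, 2.249, -0.002]
force: [-3.1, 2.1, 0.9]
width: 0.187
gripper_force: 46.1
```

Request:
send_rows --increments '[[0.8, [0, 0, 0], [0, 0, 0.09]], [0.8, [0, 0, 0], [0, 0, 0]], [0.8, [0, 0, 0], [0, 0, 0]]]'

```text
clock: 53.35
position: [0.4393, -0.2088, 0.0678]
ee_rot: [2.285, 2.155, -0.001]
force: [-1.7, -4.2, 0.2]
width: 0.216
gripper_force: 41.3
```

```bash
python3 t.py
```

```text
at [ 0.4393 -0.2088  0.0678] w 0.216 yaw(world) -0.058 shift cm [0.04 0.07 0.18]
[-1.7 -4.2  0.2] [-0.823  0.388  1.161] 41.3
```

Request:
send_rows --increments '[[3.6, [0, 0, 0], [0, 0, 0]], [3.6, [0, 0, 0], [0, 0, 0]], [3.6, [0, 0, 0], [0, 0, 0]], [3.6, [0, 0, -3], [0, 0, 0]], [3.6, [0, 0, -4], [0, 0, 0]]]'

```text
clock: 53.85
position: [0.4382, -0.2076, 0.1371]
ee_rot: [-2.287, -2.149, 0.002]
force: [0.8, -0.6, 0.0]
width: 0.393
gripper_force: 0.0
```

Request:
send_rows --increments '[[3.6, [-3, 0, -4.5], [0, 0, 0]], [3.6, [-3, 0, -4], [0, 0, 0]], [3.6, [-1, 0, 0], [0, 0, 0]], [3.6, [0, 0, 0], [0, 0, 0]], [3.6, [0, 0, 0], [0, 0, 0]]]'

```text
clock: 54.35
position: [0.4348, -0.2747, 0.2181]
ee_rot: [-2.287, -2.15, 0.0]
force: [0.1, 0.2, 0.1]
width: 0.396
gripper_force: 0.0
```

```bash
python3 sel.py 2
```

```text
at [ 0.4348 -0.2747  0.2181] w 0.396 yaw(world) -0.062 shift cm [ 6.68  0.08 15.22]
axis px [283.42172579 111.8754975 ]
............................................................
............................................................
.....................++++#..................................
.................++++++++++##+++++++++......................
.................+##+++++++++##+++++++++++-.................
...............+++++#++++++++++#+++++++++++++...............
.............-++++++++#++++++++++##+++++++++++..............
.............-++++++++++#+++++++++###+++++++++#.............
.............-+++++++++++##+++++++++##++++++++-.............
..............-++++++++++++##+++++++++##++++++..............
................-++++++++++++#++++++++++##+.................
....................+++++++++++#+++++++++#-.................
.................................++++++-..-.................
............................................................
............................................................
............................................................
```

The bar stands at −62°, and the hard stop I met turning clockwise there (about 1.2 N m, pads wedged) is the clockwise end. So what I took for the anticlockwise stop was only a detent, and the real one lies 150° further anticlockwise. I'll regrip and turn through the full range.

Request:
send_rows --increments '[[3.2, [3.4, 0, 0], [0, 0, 0]], [3.2, [3.3, 0, 0], [0, 0, 0]], [3.2, [0, 0, 0], [0, 0, 0.144]], [3.2, [0, 0, 0], [0, 0, 0.144]], [3.2, [0, 0, 0], [0, 0, 0.144]]]'

```text
clock: 54.9
position: [0.439, -0.2071, 0.218]
ee_rot: [-2.698, -1.605, 0.002]
force: [-0.2, 0.0, -0.4]
width: 0.345
gripper_force: 0.0
```

Request:
send_rows --increments '[[3.2, [0, 0, 0], [0, 0, 0.144]], [3.2, [0, 0, 0], [0, 0, 0.144]], [3.2, [0, 0, 0], [0, 0, 0.144]], [3.2, [0, 0, 0], [0, 0, 0.144]], [3.2, [0, 0, 0], [0, 0, 0.144]]]'

```text
clock: 55.4
position: [0.4389, -0.2074, 0.2179]
ee_rot: [-3.091, -0.551, 0.004]
force: [0.3, 0.6, 0.4]
width: 0.349
gripper_force: 0.0
```

Request:
send_rows --increments '[[3.2, [0, 0, 0], [0, 0, 0.144]], [3.2, [0, 0, 0], [0, 0, 0.144]], [3.2, [0, 0, 0], [0, 0, 0.144]], [3.2, [0, 0, 0], [0, 0, 0.144]], [3.2, [0, 0, 0], [0, 0, 0.144]]]'

```text
clock: 55.9
position: [0.4389, -0.2074, 0.218]
ee_rot: [-3.088, 0.574, 0.004]
force: [0.7, -0.3, 0.1]
width: 0.352
gripper_force: 0.0
```

Request:
send_rows --increments '[[3.2, [0, 0, 0], [0, 0, 0.144]], [3.2, [0, 0, 0], [0, 0, 0.144]], [3.2, [0, 0, 0], [0, 0, 0.144]], [3.2, [0, 0, 0], [0, 0, 0.144]], [3.2, [0, 0, 0], [0, 0, 0.144]]]'

```text
clock: 56.4
position: [0.4389, -0.2074, 0.218]
ee_rot: [2.688, -1.625, -0.004]
force: [0.6, -0.2, -0.5]
width: 0.349
gripper_force: 0.0
```

Request:
send_rows --increments '[[3.2, [0, 0, 0], [0, 0, 0]], [3.2, [0, 0, 0], [0, 0, 0]]]'

```text
clock: 56.6
position: [0.4392, -0.208, 0.2185]
ee_rot: [2.696, -1.612, -0.003]
force: [-0.2, 0.4, 0.5]
width: 0.35
gripper_force: 0.0
```

```bash
python3 t.py; python3 -c "
from h import *
print(arm.observe()['joints'].round(2))"
```

```text
at [ 0.4392 -0.208   0.2185] w 0.35 yaw(world) -2.648 shift cm [ 0.11 -0.06 15.25]
[-0.2  0.4  0.5] [ 0.145  0.136 -0.037] 0.0
[-0.08  0.22  0.5   1.94 -0.13  1.01 -2.17]
```

Descend, grip at 40 N, and turn anticlockwise.

Request:
send_rows --increments '[[3.2, [0.1, 0, 4], [0, 0, 0]], [3.2, [0, 0, 4], [0, 0, 0]], [3.2, [0, 0, 4], [0, 0, 0]], [3.2, [0, 0, 2], [0, 0, 0]], [3.2, [0, 0, 0.5], [0, 0, 0]]]'

```text
clock: 57.1
position: [0.4382, -0.209, 0.0719]
ee_rot: [2.694, -1.614, -0.007]
force: [0.1, 0.3, 0.2]
width: 0.35
gripper_force: 0.0
```

Request:
send_rows --increments '[[3.2, [0, 0, 0.6], [0, 0, 0]], [3.2, [0, 0, 0], [0, 0, 0]], [0.8, [0, 0, 0], [0, 0, 0]], [0.8, [0, 0, 0], [0, 0, 0]], [0.8, [0, 0, 0], [0, 0, 0]]]' --force 40

```text
clock: 57.6
position: [0.4405, -0.2101, 0.069]
ee_rot: [-2.692, 1.619, -0.002]
force: [-0.4, -0.6, -0.5]
width: 0.138
gripper_force: 0.0
```

Request:
send_rows --increments '[[0.8, [0, 0, 0], [0, 0, 0]], [0.8, [0, 0, 0], [0, 0, 0]], [0.8, [0, 0, 0], [0, 0, 0]]]'

```text
clock: 57.9
position: [0.4401, -0.2103, 0.0689]
ee_rot: [-2.692, 1.62, -0.001]
force: [-1.8, 0.8, 6.5]
width: 0.119
gripper_force: 40.0
```

```bash
python3 t.py
```

```text
at [ 0.4401 -0.2103  0.0689] w 0.119 yaw(world) -2.654 shift cm [-0.16 -0.08  0.29]
[-1.8  0.8  6.5] [0.083 0.568 0.041] 40.0
```

Request:
send_rows --increments '[[0.8, [0, 0, 0], [0, 0, -0.1]], [0.8, [0, 0, 0], [0, 0, -0.1]], [0.8, [0, 0, 0], [0, 0, -0.1]], [0.8, [0, 0, 0], [0, 0, -0.1]], [0.8, [0, 0, 0], [0, 0, -0.124]]]'

```text
clock: 58.4
position: [0.4414, -0.2095, 0.0689]
ee_rot: [-3.021, 0.859, -0.004]
force: [3.9, 2.6, -1.4]
width: 0.118
gripper_force: 40.0
```

```bash
python3 t.py
```

```text
at [ 0.4414 -0.2095  0.0689] w 0.118 yaw(world) -2.125 shift cm [-0.17 -0.01  0.29]
[ 3.9  2.6 -1.4] [ 0.734 -0.577 -0.142] 40.0
```

Request:
send_rows --increments '[[0.8, [0, 0, 0], [0, 0, -0.1]], [0.8, [0, 0, 0], [0, 0, -0.1]], [0.8, [0, 0, 0], [0, 0, -0.1]], [0.8, [0, 0, 0], [0, 0, -0.1]], [0.8, [0, 0, 0], [0, 0, -0.124]]]'

```text
clock: 58.9
position: [0.4419, -0.2079, 0.0689]
ee_rot: [-3.14, 0.045, -0.004]
force: [5.0, 9.2, 0.8]
width: 0.112
gripper_force: 39.9
```

```bash
python3 t.py
```

```text
at [ 0.4419 -0.2079  0.0689] w 0.112 yaw(world) -1.6 shift cm [-0.19  0.06  0.29]
[5.  9.2 0.8] [ 1.885 -0.811 -0.199] 39.9
```

Request:
send_rows --increments '[[0.8, [0, 0, 0], [0, 0, -0.1]], [0.8, [0, 0, 0], [0, 0, -0.1]], [0.8, [0, 0, 0], [0, 0, -0.1]], [0.8, [0, 0, 0], [0, 0, 0]]]'

```text
clock: 59.3
position: [0.4419, -0.2071, 0.0689]
ee_rot: [-3.111, -0.422, -0.005]
force: [4.9, 10.8, 2.6]
width: 0.12
gripper_force: 41.1
```

```bash
python3 t.py
```

```text
at [ 0.4419 -0.2071  0.0689] w 0.12 yaw(world) -1.301 shift cm [-0.22  0.08  0.28]
[ 4.9 10.8  2.6] [ 2.658 -0.861 -0.707] 41.1
```

Request:
send_rows --increments '[[0.8, [0, 0, 0], [0, 0, -0.1]], [0.8, [0, 0, 0], [0, 0, -0.12]], [0.8, [0, 0, 0], [0, 0, 0]]]'

```text
clock: 59.6
position: [0.4414, -0.2064, 0.0689]
ee_rot: [-3.044, -0.765, -0.004]
force: [2.3, 14.8, 5.3]
width: 0.115
gripper_force: 40.0
```

```bash
python3 t.py
```

```text
at [ 0.4414 -0.2064  0.0689] w 0.115 yaw(world) -1.079 shift cm [-0.22  0.12  0.29]
[ 2.3 14.8  5.3] [ 3.124 -0.429 -0.08 ] 40.0
```

Request:
send_rows --increments '[[0.8, [0.07, -0.13, 0], [0, 0, -0.1]], [0.8, [0, 0, 0], [0, 0, -0.1]], [0.8, [0, 0, 0], [0, 0, -0.1]], [0.8, [0, 0, 0], [0, 0, -0.1]], [0.8, [0, 0, 0], [0, 0, -0.12]]]'

```text
clock: 60.1
position: [0.4401, -0.2057, 0.0687]
ee_rot: [-2.746, -1.52, -0.001]
force: [-2.3, 10.5, 6.0]
width: 0.114
gripper_force: 39.9
```

```bash
python3 t.py
```

```text
at [ 0.4401 -0.2057  0.0687] w 0.114 yaw(world) -0.56 shift cm [-0.24  0.14  0.27]
[-2.3 10.5  6. ] [ 2.532  0.511 -0.068] 39.9
```

Request:
send_rows --increments '[[0.8, [0, 0, 0], [0, 0, -0.1]], [0.8, [0, 0, 0], [0, 0, -0.1]], [0.8, [0, 0, 0], [0, 0, -0.1]], [0.8, [0, 0, 0], [0, 0, -0.1]], [0.8, [0, 0, 0], [0, 0, -0.12]]]'

```text
clock: 60.6
position: [0.4388, -0.206, 0.0685]
ee_rot: [-2.263, -2.174, 0.0]
force: [-5.1, 9.1, 8.2]
width: 0.115
gripper_force: 40.0
```

```bash
python3 t.py
```

```text
at [ 0.4388 -0.206   0.0685] w 0.115 yaw(world) -0.04 shift cm [-0.24  0.13  0.25]
[-5.1  9.1  8.2] [ 2.161  1.097 -0.124] 40.0
```

Request:
send_rows --increments '[[0.8, [0, 0, 0], [0, 0, -0.1]], [0.8, [0, 0, 0], [0, 0, -0.1]], [0.8, [0, 0, 0], [0, 0, 0]]]'

```text
clock: 60.9
position: [0.4388, -0.2067, 0.0684]
ee_rot: [-2.039, -2.386, -0.001]
force: [-3.4, 8.2, 8.8]
width: 0.138
gripper_force: 43.4
```

```bash
python3 t.py
```

```text
at [ 0.4388 -0.2067  0.0684] w 0.138 yaw(world) 0.157 shift cm [-0.2   0.09  0.24]
[-3.4  8.2  8.8] [ 1.889  0.906 -0.944] 43.4
```

Hard stop confirmed (−0.94 N m, pads wedging), exactly 150° from the clockwise end. Now three clicks clockwise.

Request:
send_rows --increments '[[0.8, [0, 0, 0], [0, 0, 0.1]], [0.8, [0, 0, 0], [0, 0, 0.1]], [0.8, [0, 0, 0], [0, 0, 0.1]], [0.8, [0, 0, 0], [0, 0, 0.1]], [0.8, [0, 0, 0], [0, 0, 0.1]]]'

```text
clock: 61.4
position: [0.4386, -0.2075, 0.0684]
ee_rot: [-2.571, -1.802, 0.003]
force: [-4.9, 5.0, 5.0]
width: 0.117
gripper_force: 41.6
```

Request:
send_rows --increments '[[0.8, [0, 0, 0], [0, 0, 0.1]], [0.8, [0, 0, 0], [0, 0, 0.1]], [0.8, [0, 0, 0], [0, 0, 0.1]], [0.8, [0, 0, 0], [0, 0, 0.1]], [0.8, [0, 0, 0], [0, 0, 0.1]]]'

```text
clock: 61.9
position: [0.4386, -0.2076, 0.0683]
ee_rot: [-2.937, -1.11, 0.003]
force: [-4.5, 3.2, 5.4]
width: 0.117
gripper_force: 41.5
```

Request:
send_rows --increments '[[0.8, [0, 0, 0], [0, 0, 0.1]], [0.8, [0, 0, 0], [0, 0, 0.1]], [0.8, [0, 0, 0], [0, 0, 0.1]], [0.8, [0, 0, 0], [0, 0, 0.1]], [0.8, [0, 0, 0], [0, 0, 0.1]]]'

```text
clock: 62.4
position: [0.4384, -0.2076, 0.0683]
ee_rot: [-3.121, -0.348, 0.004]
force: [-5.0, 2.6, 4.7]
width: 0.122
gripper_force: 41.2
```

Request:
send_rows --increments '[[0.8, [0, 0, 0], [0, 0, 0.1]], [0.8, [0, 0, 0], [0, 0, 0.1]], [0.8, [0, 0, 0], [0, 0, 0.07]], [0.8, [0, 0, 0], [0, 0, 0]], [0.8, [0, 0, 0], [0, 0, 0]]]'

```text
clock: 62.9
position: [0.4384, -0.2076, 0.0683]
ee_rot: [-3.14, 0.071, 0.004]
force: [-5.1, 2.9, 4.1]
width: 0.114
gripper_force: 40.0
```

```bash
python3 t.py
```

```text
at [ 0.4384 -0.2076  0.0683] w 0.114 yaw(world) -1.616 shift cm [0.16 0.08 0.23]
[-5.1  2.9  4.1] [0.708 1.175 0.025] 40.0
```

Request:
send_rows --increments '[[3.2, [0, 0, 0], [0, 0, 0]], [3.2, [0, 0, 0], [0, 0, 0]], [3.2, [0, 0, 0], [0, 0, 0]], [3.2, [0, 0, -3], [0, 0, 0]], [3.2, [0, 0, -4], [0, 0, 0]]]'

```text
clock: 63.4
position: [0.4387, -0.2082, 0.1378]
ee_rot: [-3.14, 0.071, 0.006]
force: [1.2, -0.5, -0.6]
width: 0.346
gripper_force: 0.0
```

Request:
send_rows --increments '[[3.2, [-3, 0, -4.5], [0, 0, 0]], [3.2, [-3, 0, -4], [0, 0, 0]], [3.2, [-1, 0, 0], [0, 0, 0]], [3.2, [0, 0, 0], [0, 0, 0]], [3.2, [0, 0, 0], [0, 0, 0]]]'

```text
clock: 63.9
position: [0.3725, -0.2053, 0.2194]
ee_rot: [-3.141, 0.071, 0.0]
force: [0.6, 0.1, -0.7]
width: 0.347
gripper_force: 0.0
```

```bash
python3 sel.py 3
python3 - <<'E'
from h import *
p,im=shot("scene","sF.png"); a=cv2.imread("pics/scene0.png"); s=cv2.imread("pics/s8.png")
g=[cv2.cvtColor(x,cv2.COLOR_BGR2GRAY) for x in (a,im)]
# handle bar: bright line row per column, at start vs now; lid white region extent
for c in (265,275,285): print("bar",[int(x[214:232,c].argmax()+214) for x in g])
m=(g[1][170:230,240:345]>190); ys,xs=np.nonzero(m); print("white",xs.min()+240,xs.max()+240,ys.min()+170,ys.max()+170)
import itertools
c=np.array([.6035,-.245,0]);t=-.05;ey=np.array([np.cos(t),np.sin(t),0]);ex=np.array([ey[1],-ey[0],0])
for x,y in itertools.product((-.097,.1),(-.117,.117)): print("closed lid corner px",proj(p,c+ex*x+ey*y+[0,0,.104]).round(1))
E
```

```text
at [ 0.3725 -0.2053  0.2194] w 0.347 yaw(world) -1.616 shift cm [ 6.7  -0.04 15.33]
axis px [282.29283389 111.72321199]
............................................................
............................................................
............................................................
....................++############++++-.....................
................-#########################+.................
..............##############################+...............
..........+#####################################+...........
..........+#################################++++#-..........
..........+######################################...........
..............+######+#######################...............
................+#########################+.................
....................+#############+####-....................
............................................................
............................................................
............................................................
............................................................
bar [214, 220]
bar [216, 222]
bar [218, 225]
white 254 335 180 210
closed lid corner px [310.8 210.4]
closed lid corner px [250.4 196.1]
closed lid corner px [336.6 190.2]
closed lid corner px [280.1 178.6]
```

```bash
python3 -c "
from cell import arm
print(arm.sign_off())"
```

```text
the job is handed in; nothing more can be done
None
```

The job is done and handed in; the hand-in gave no verdict, only that it was received. The bush and gear are in the closed drawer, the ring gauge and gauge block are on the mat, and the lid is down after the stay was broken. The selector is three clicks clockwise from its anticlockwise stop; I first misjudged that stop and briefly turned to the clockwise end before finding it.

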